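# Lift the oiled threaded sleeve off the drain tray with the tongs

### The job

Swing the hold-down bar out from over the drain tray, as far as it goes, until it seats in its end detent. Then pick up the tongs, close their tips on the taller of the two round sleeves standing on the tray (it is freshly oiled: do not touch it with the fingers, and do not knock it over) and hold it up in the tongs about 12 cm above the tray. Leave the other hardware where it is, and finish while still holding the sleeve up in the tongs.

Things in the scene. Friction and masses are not known exactly. Their poses are not given: they have to be found in the camera images.
- tray_top (a point): Centre of the upper face of the fixed aluminium drain tray, 130 mm (x) by 210 mm (y), its face 10 mm above the table, with a 6 mm rim on its far (+x) and right (-y) edges. A dark post (20 mm diameter), 115 mm to +y of this point, carries the hold-down bar. A hex nut (24 mm wide, 12 mm high) lies near the far edge. At yaw 0 x points away from the robot; the yaw varies.
- guard (a joint): Angle (rad) of the hold-down bar about the post's vertical axis. 0: along the tray, over the sleeves, pointing to the tray's -y. It grows as the bar swings towards the robot (clockwise from above) to the end stop at 1.90, seated in its detent (1.80 or more counts). Light friction holds it anywhere; a sprung ball resists (1 to 2 N at the pin) from 1.5 to 1.7, then helps it home.
- guard_hinge (a point): Point on the hinge axis of the bar, at the height of the bar (73 mm above the table). The bar is 14 mm wide and 8 mm thick, its underside 69 mm above the table.
- guard_pin (a point): Middle of the grip length of the upright round pin (11 mm diameter) near the free end of the hold-down bar, 170 mm from the hinge axis. The pin stands from 77 mm to 116 mm above the table; this point is 98 mm above the table. It can turn in the fingers.
- sleeve_center (a point): Centre (half-way up) of the tall round steel sleeve: 24 mm diameter, 50 mm high, standing upright on the tray, about 100 g. Either of two places on the tray, 90 mm apart.
- short_sleeve_center (a point): Centre of the short round steel sleeve: 24 mm diameter, 24 mm high, standing on the other place of the tray; to be left alone.
- tongs_grip (a point): Where to grip the steel tongs: midway between the arms, half-way up. They lie flat on the table (224 mm long, about 130 g), tips to +x, hinge 110 mm to -x, +z up. Within 35 mm of this point along x each arm is an upright strip 24 mm high, 3 mm thick, standing on the table. Over the outsides they measure 56 mm here when open, 38 mm when the tips hold a 24 mm thing, 26 mm when shut.
- tongs_tip (a point): Midway between the flat gripping faces of the tongs' tips, 95 mm to +x of tongs_grip, same height and axes. The faces are 18 mm high and reach from 17 mm before to 15 mm beyond this point, where each ends in a lip 1.5 mm proud. Faces 58 mm apart here when open, 24 mm when holding a sleeve; open tips measure about 68 mm over their outsides.
- tongs_left (a joint): Closing angle (rad) of the tongs' left arm (the right arm moves with it): 0 sprung open, 0.082 closed on a 24 mm thing, 0.135 shut. A spring pushes each arm outwards with about 7 N at tongs_grip when open, 12 N when shut.
Things that resemble listed ones, but are neither listed nor needed, are in the scene too. Of the things like the part that bears tongs_grip, leave any that is turquoise; of the rest the larger one is meant.

How it is judged:
By the outcome, as a careful person would: the job done as asked, in the order asked, and still so for the second after the job is handed in, while the arm keeps its last pose, push and grip.
It also fails if it takes over 61 s, if anything falls off the work surface, if the arm or the gripper's body presses on something with over 40 N, if the wrist force passes 120 N, or if a joint passes its speed limit or range.

### The arm

A 6-joint arm with a two-finger parallel gripper is mounted at the origin on the work surface. World frame = base frame: x ahead of the robot, y to its left, z up, the work surface at z = 0. Lengths are in m, angles in degrees, forces in N, time in s.
With the tool pointing down it reaches from about 0.35 to 0.85 m from the base axis. Payload 8.1 kg.
Tool frame: the origin (TCP) lies midway between the tips of the shut fingers; the grasp point (between the pads) lies 19 mm behind it; x points along the fingers, z is the direction in which the jaws open and shut, and the axes are right-handed (so a half turn about x gives the same grasp; the last joint's range is limited). The gripper opens to 93 mm and grips with 3 to 60 N. Pads are 15 mm wide; open, the fingers measure 128 mm over their backs; the gripper's body (75 mm by 188 mm) begins 65 mm behind the grasp point.
Start: joints at [-79.034, 7.471, 85.268, -0, 87.261, -4.893], TCP at [0.164, -0.577, 0.185] pointing down, gripper open.
Joint ranges: [-169.43, 169.43], [-51.17, 129.36], [1.28, 143.12], [-76.62, 256.62], [0, 156.53], [-152.29, 152.29]. Speed limits (degrees/s): [136.94, 136.94, 159.86, 180, 180, 180].

### API

Orientations are given as [roll, pitch, yaw] about the fixed x, y, z axes, in that order (R = Rz(yaw) Ry(pitch) Rx(roll)).
In Python, from bench import * gives the robot as it stands.
- The arm moves only by the tool carry_out, never from a script. Its argument "targets" is a list of rows, each a list of 3 entries, a list of its own where there are three numbers: the turn, a rotation vector about the tool's x, y, z in units of 5 degrees (1.0 is 5 degrees), then the shift along the tool's x, y, z in units of 25 mm (1.0 is 25 mm), then the finger opening in mm, from 0 to 93. A call has exactly 10 rows; each row is the pose to reach, as a shift and turn from the pose commanded when the call began, along the tool's axes at that moment; what a row does not reach only later rows make up. A row lasts 1/8 s, in which the tool goes at most 62.5 mm and 10.7 degrees, less where a joint would pass 70% of its speed; a pose out of reach is approached as far as the arm can. A call with a gripper value outside its range is refused whole. The fingers move at their own pace and stop on an object; the grip force is fixed at half the most. Time passes only in rows, so rows that repeat a pose let the fingers close, or fill a call up. It gives the time, the measured TCP pose, the force and the opening at its end, in the units of the state.
- get_state(): the state, without advancing time (a new reading comes with each control period).
- get_image(name): name is "scene" or "top"; returns a dict with "color" (480x640x3 uint8, blue, green, red), "fovy" (degrees; the focal length in pixels is half the picture's height over the tangent of half this angle, whatever the lens; pixels are square), "cx", "cy" (the principal point, pixels), "k1" (the pictures are not rectified: a ray, as slopes to the right and down, at radius r is drawn at 1 + k1 r^2 times it, then the intrinsics apply), "pose" (4x4, takes a point from camera to world coordinates). Camera axes: x right, y up, looking along -z (the intrinsics and any distortion apply to the point x, -y, -z); pixel columns grow to the right and rows downward; lengths in m; the calibration is good to about 2 mm. A picture is of the moment at which its call begins. There is no depth.
- close_job(): hands the job in, once; it reports no verdict.
The state is a dict: "time": time; "qpos": joint angles; "dq": joint speeds; "tau": joint torques, N m; "tool_pos": TCP position; "ee_rot": TCP orientation; "force": force on the tool from outside, world axes, zero at the start; "wrist_torque": the same for the moment, N m; "gripper_width": opening from 0.0 (shut) to 1.0 (fully open).
Only numpy, scipy, OpenCV 4.12 (cv2) and the standard library are available. Lean on these libraries where they do the work, as an engineer would, in place of code of your own. Each camera call takes 0.05 s, during which the arm holds its last target.

## Working session

There is one attempt and no reset: what is moved stays moved. The work goes in short steps, Python scripts to look and compute and a tool call to move; the robot and the scene stay as the last step left them, time stands still between calls to the robot, and variables do not carry over. Pictures are saved under pics/ and viewed, and the job is handed in when it is done.

Besides the shell and the picture viewer there is one more tool, called after "Request:" in YAML: its name, and indented under it one key for each argument. carry_out: Moves the arm, as the interface text tells. Its arguments: {"type":"object","properties":{"targets":{"type":"array"}},"required":["targets"]}

```bash
mkdir -p pics; ls
python3 - <<'E'
from bench import *
import cv2
s=get_state(); print(s)
for n in("scene","top"):
    d=get_image(n); cv2.imwrite(f"pics/{n}0.png",d["color"]); print(n,d["fovy"],d["cx"],d["cy"],d["k1"],d["pose"].tolist() if hasattr(d["pose"],'tolist') else d["pose"])
E
```

```text
pics
{'time': 0.0, 'qpos': array([-7.90353908e+01,  7.51363643e+00,  8.53293786e+01, -7.90349888e-05,
        8.72606339e+01, -4.89259448e+00]), 'dq': array([-0.05103925,  0.01533384,  0.01598029, -0.03391412, -0.02501511,
        0.01492044]), 'tau': array([-1.91366516e-04, -5.59834099e+01, -4.91764927e+01,  7.66480062e-02,
        3.51551094e-02, -1.14715745e-04]), 'tool_pos': array([ 0.16385061, -0.57654339,  0.18350189]), 'ee_rot': array([175.15104126,  89.89635103, 101.00824881]), 'force': array([-0.18637256,  0.56465864,  0.48900908]), 'wrist_torque': array([-0.00222878, -0.01727653,  0.00273488]), 'gripper_width': 1.0009359686841115}
scene 52.46723020816014 316.73193164331894 243.8657095027807 0.015527357399701196 [[-0.060433838042536825, -0.7847572952311976, 0.6168498510990038, 0.9625368493079771], [0.9981715719913671, -0.04820878542908711, 0.03646129284234719, 0.0006707298428382242], [0.0011243165620032124, 0.6179254814205893, 0.7862358649434668, 0.7671056861167841], [0.0, 0.0, 0.0, 1.0]]
top 57.79575095054449 321.3281609177518 237.05713510814093 -0.10610409584270565 [[-0.001301319359972526, 0.9970582029686986, -0.07663710890131638, 0.3517641645616143], [-0.9999955647006423, -0.001502800263087326, -0.0025714140881396568, -0.06968603028069685], [-0.0026790197772280813, 0.07663342276186111, 0.9970557363401681, 1.0195316069432558], [0.0, 0.0, 0.0, 1.0]]
```

View pics/scene0.png

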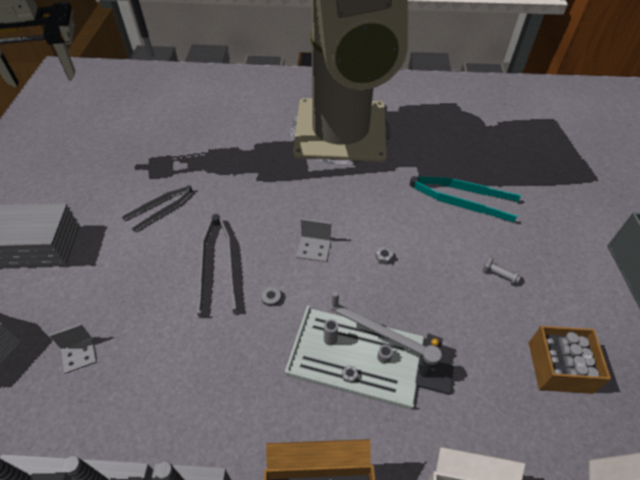

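View pics/top0.png

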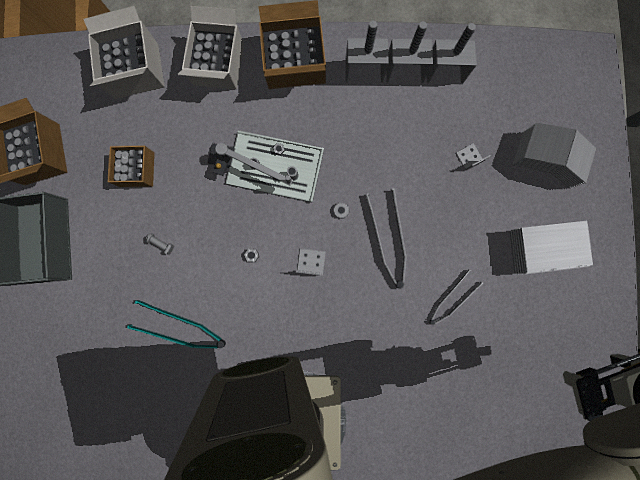

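The scene view shows the tray at about (355,355), with the bar running from its post (432,355) to the pin (335,300). The tall sleeve is at about (330,330) and the short one at (386,352).

There are three tongs-like things in the top view:
- Turquoise (175,325): excluded by the task.
- Small grey (453,297): too small.
- Large grey (385,240): the larger of the two that aren't turquoise, so it's the one meant.

I'll confirm this in enlarged crops.

```bash
cat > h.py <<'E'
import numpy as np, cv2
from bench import *
def K(d):
    f=d["color"].shape[0]/2/np.tan(np.radians(d["fovy"])/2)
    return np.array([[f,0,d["cx"]],[0,f,d["cy"]],[0,0,1]]), np.array([d["k1"],0,0,0,0.])
def ray(d,uv):
    k,dist=K(d); p=cv2.undistortPoints(np.array([[uv]],float),k,dist)[0,0]
    T=np.array(d["pose"]); return T[:3,3], T[:3,:3]@np.array([p[0],-p[1],-1.])
def onz(d,uv,z):
    o,r=ray(d,uv); return o+r*(z-o[2])/r[2]
def tri(d1,u1,d2,u2):
    o1,r1=ray(d1,u1);o2,r2=ray(d2,u2)
    s=np.linalg.lstsq(np.c_[r1,-r2],o2-o1,rcond=None)[0]
    a=o1+s[0]*r1;b=o2+s[1]*r2; return (a+b)/2,np.linalg.norm(a-b)
def proj(d,P):
    T=np.array(d["pose"]);k,dist=K(d);c=(np.array(P)-T[:3,3])@T[:3,:3]; c=c*[1,-1,-1]
    return cv2.projectPoints(c.reshape(-1,1,3),np.zeros(3),np.zeros(3),k,dist)[0][:,0]
def crop(d,x0,y0,w,h,s,name):
    cv2.imwrite("pics/"+name,cv2.resize(d["color"][y0:y0+h,x0:x0+w],None,fx=s,fy=s,interpolation=cv2.INTER_CUBIC))
E
python3 - <<'E'
from h import *
S=get_image("scene");T=get_image("top")
crop(S,280,280,180,130,4,"s_tray.png");crop(T,195,115,140,100,5,"t_tray.png")
crop(S,115,175,140,150,4,"s_tongs.png");crop(T,345,180,150,150,4,"t_tongs.png")
E
```

```text
(no output)
```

View pics/s_tray.png

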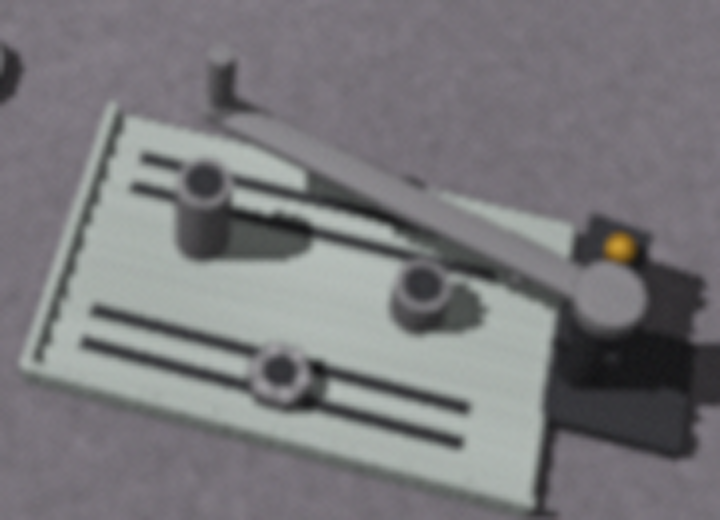

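View pics/t_tray.png

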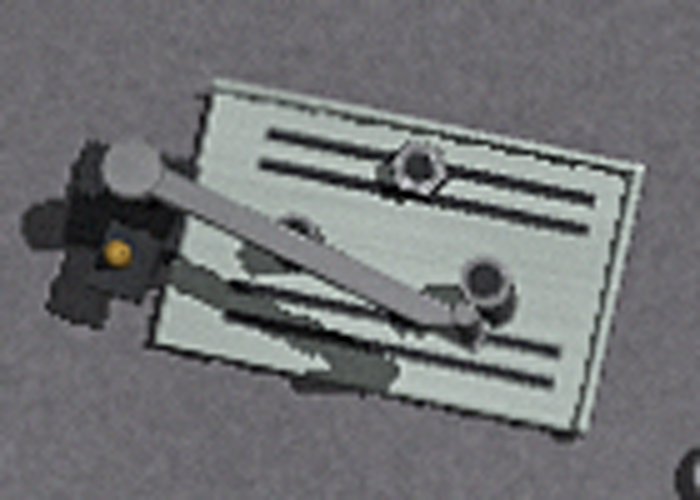

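View pics/s_tongs.png

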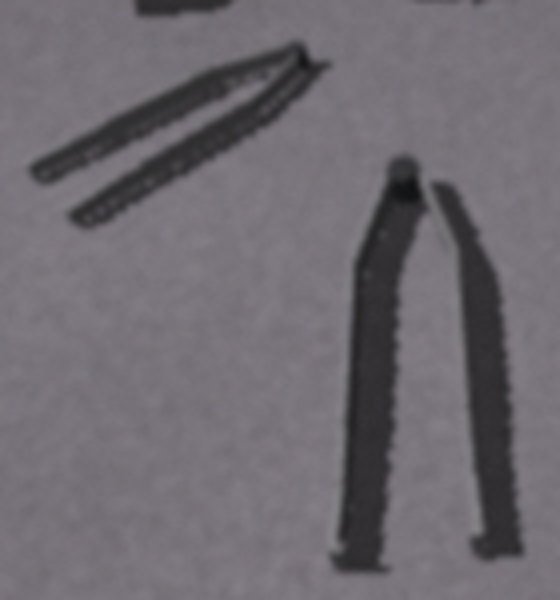

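View pics/t_tongs.png

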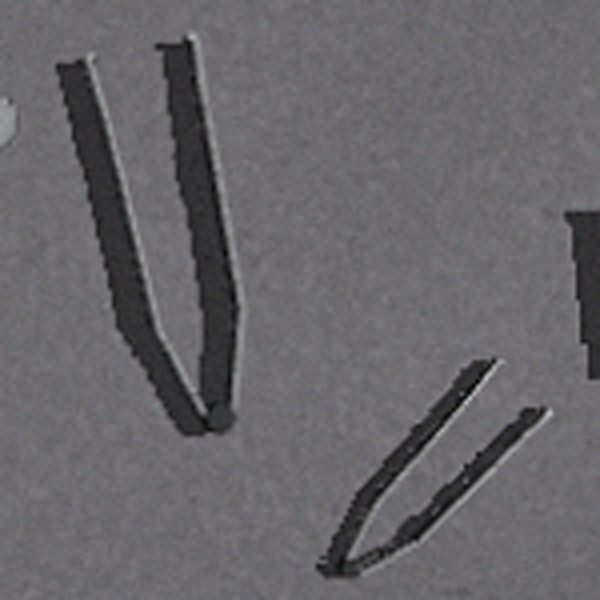

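Run:
```python
from h import *
np.set_printoptions(precision=4,suppress=True)
S=get_image("scene");T=get_image("top")
s=lambda U,V:((U+.5)/4-.5+280,(V+.5)/4-.5+280)
t=lambda U,V:((U+.5)/5-.5+195,(V+.5)/5-.5+115)
q=lambda U,V:((U+.5)/4-.5+345,(V+.5)/4-.5+180)
qs=lambda U,V:((U+.5)/4-.5+115,(V+.5)/4-.5+175)
for n,a,b,z in [("NL",s(575,228),t(150,345),.01),("FL",s(540,510),t(215,80),.016),("FR",s(25,370),t(643,165),.016),("NR",s(115,105),t(580,435),.016),
 ("sleeve top",s(205,182),t(487,280),.06),("short top",s(424,285),t(300,230),.034),("nut",s(281,370),t(420,167),.022),("post",s(610,298),t(135,167),.08),("pintop",s(222,57),t(470,318),.116)]:
    print(n,onz(S,a,z)[:2],onz(T,b,z)[:2],*tri(S,a,T,b))
print("tongs top: L,R tip,hinge", [onz(T,q(*p),.024) for p in((91,55),(193,38),(222,413))])
print("bends",[onz(T,q(*p),.024) for p in((155,328),(239,305))])
print("scene hinge", onz(S,qs(403,170),.024),"tips", [onz(S,qs(*p),.0) for p in((338,568),(520,553))])
```

```text
NL [0.5597 0.1607] [0.5567 0.1619] [0.5575 0.1622 0.0061] 0.0012280642726099442
FL [0.6852 0.1367] [0.684  0.1324] [0.6847 0.1349 0.014 ] 0.00426690999979708
FR [ 0.6407 -0.0682] [ 0.6409 -0.0718] [ 0.6407 -0.07    0.0157] 0.003634010759454584
NR [ 0.5145 -0.0405] [ 0.5118 -0.0422] [ 0.5124 -0.0414  0.0123] 0.0013626364717059278
sleeve top [0.5747 0.0011] [ 0.5754 -0.0015] [ 0.5752 -0.0002  0.0605] 0.0026654691972235523
short top [0.6021 0.0923] [0.6056 0.0874] [0.6045 0.0892 0.0382] 0.004994013430369211
nut [0.637  0.0353] [0.6386 0.0331] [0.638 0.034 0.024] 0.0023024259010918885
post [0.6257 0.157 ] [0.6232 0.1545] [0.6242 0.1565 0.0767] 0.002341027037740225
pintop [0.5498 0.0054] [0.546  0.0016] [0.5469 0.0037 0.1111] 0.0034602366134038292
tongs top: L,R tip,hinge [array([ 0.5297, -0.174 ,  0.024 ]), array([ 0.5398, -0.2336,  0.024 ]), array([ 0.3229, -0.2472,  0.024 ])]
bends [array([ 0.3716, -0.2092,  0.024 ]), array([ 0.3846, -0.2578,  0.024 ])]
scene hinge [ 0.3233 -0.2429  0.024 ] tips [array([ 0.539, -0.235,  0.   ]), array([ 0.5265, -0.155 ,  0.    ])]
```

```bash
cat >> h.py <<'E'
from scipy.spatial.transform import Rotation as Ro
def rot(s): return Ro.from_euler("xyz",s["ee_rot"],degrees=True).as_matrix()
E
python3 - <<'E'
from h import *
np.set_printoptions(precision=4,suppress=True)
s=get_state();R=rot(s);print(s["tool_pos"],"\n",R)
T=get_image("top")
for n,p,z in(("bracket",(311,262),.0),("brBL",(297,274),0),("brTR",(325,249),0),("nut2",(340,211),.01),("nut3",(250,256),.01),("bolt",(158,243),.01),("box",(130,167),.05)): print(n,onz(T,p,z))
crop(T,230,190,130,100,6,"t_obs.png"); S=get_image("scene");crop(S,250,200,160,110,5,"s_obs.png")
E
```

```text
[ 0.164  -0.5769  0.1842] 
 [[-0.0001  0.9619  0.2733]
 [ 0.0006  0.2733 -0.9619]
 [-1.      0.0001 -0.0006]]
bracket [ 0.3716 -0.0428  0.    ]
brBL [ 0.3435 -0.01    0.    ]
brTR [ 0.402  -0.0756  0.    ]
nut2 [ 0.4905 -0.1109  0.01  ]
nut3 [0.3854 0.0991 0.01  ]
bolt [0.4158 0.3192 0.01  ]
box [0.5903 0.3774 0.05  ]
```

View pics/s_obs.png

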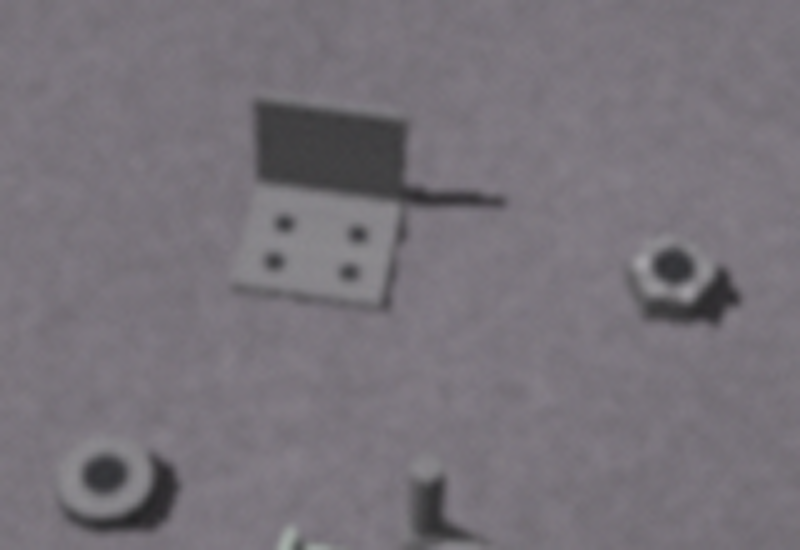

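Request:
carry_out:
  targets:
    - [[0, 0, 0], [0.1, 1.8, -1.55], 93]
    - [[0, 0, 0], [0.2, 3.6, -3.1], 93]
    - [[0, 0, 0], [0.3, 5.4, -4.65], 93]
    - [[0, 0, 0], [0.4, 7.2, -6.2], 93]
    - [[0, 0, 0], [0.5, 9.0, -7.75], 93]
    - [[0, 0, 0], [0.6, 10.8, -9.3], 93]
    - [[0, 0, 0], [0.7, 12.6, -10.85], 93]
    - [[0, 0, 0], [0.8, 14.4, -12.4], 93]
    - [[0, 0, 0], [0.9, 16.2, -13.95], 93]
    - [[0, 0, 0], [1.0, 18.0, -15.5], 93]

```text
time: 1.65
tool_pos: [0.492, -0.0797, 0.1599]
ee_rot: [52.0, 89.9, -22.1]
force: [1.0, -0.6, 1.1]
gripper_width: 0.997
```

Request:
carry_out:
  targets:
    - [[0, 0, 0], [0.0, 1.5, -1.3], 93]
    - [[0, 0, 0], [0.3, 3.05, -2.6], 93]
    - [[0, 0, 0], [1.0, 3.05, -2.6], 93]
    - [[0, 0, 0], [2.0, 3.05, -2.6], 93]
    - [[0, 0, 0], [2.6, 3.05, -2.6], 93]
    - [[0, 0, 0], [2.9, 3.05, -2.6], 93]
    - [[0, 0, 0], [2.9, 3.05, -2.6], 93]
    - [[0, 0, 0], [2.9, 3.05, -2.6], 70]
    - [[0, 0, 0], [2.9, 3.05, -2.6], 45]
    - [[0, 0, 0], [2.9, 3.05, -2.6], 25]

```text
time: 2.9
tool_pos: [0.5469, 0.0019, 0.0876]
ee_rot: [69.8, 89.9, -4.3]
force: [-1.0, 0.6, -0.0]
gripper_width: 0.727
```

Run:
```python
from h import *
s=get_state();print(s["time"],s["tool_pos"],s["force"],s["gripper_width"]*93)
S=get_image("scene");T=get_image("top")
crop(S,260,200,200,150,4,"s1.png");crop(T,195,95,160,120,5,"t1.png")
```

```text
2.9 [0.54694121 0.00190415 0.08761601] [-0.97299702  0.60429339 -0.0100191 ] 67.61356204462436
```

View pics/s1.png

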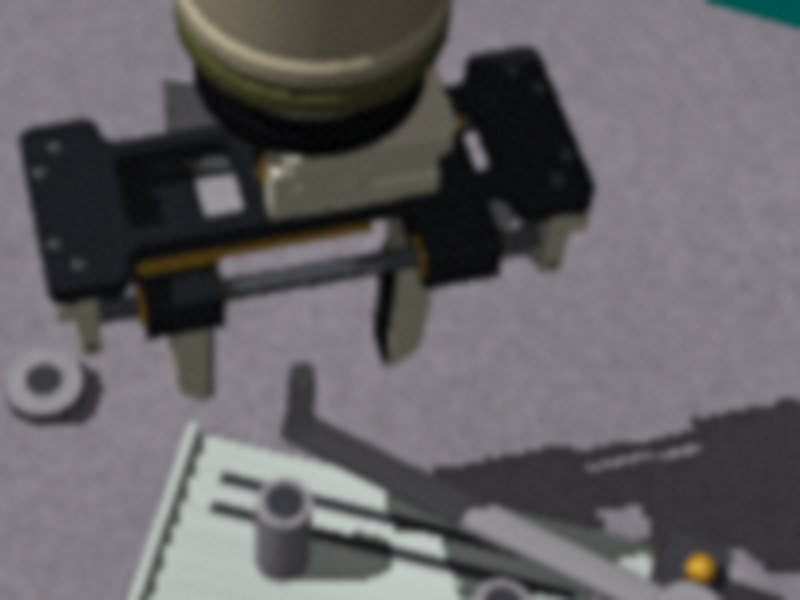

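View pics/t1.png

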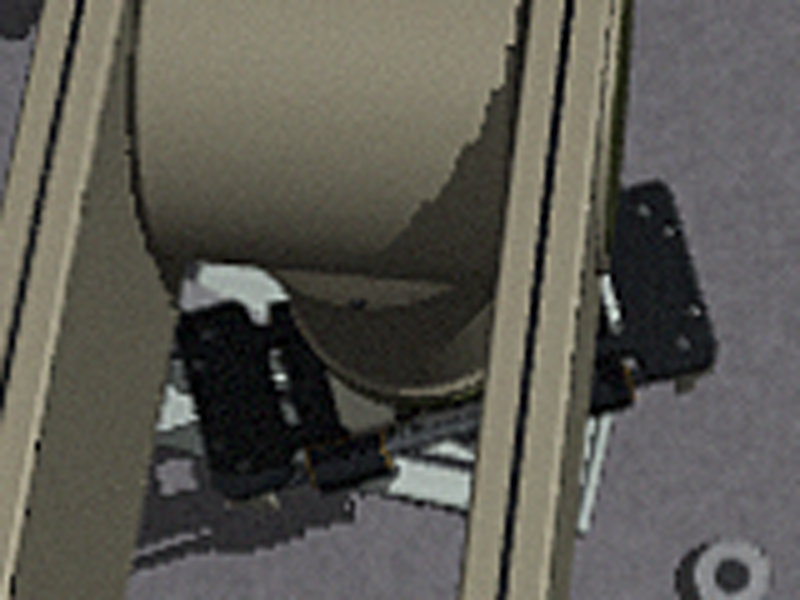

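Run:
```python
from h import *
np.set_printoptions(precision=4,suppress=True)
S=get_image("scene");s=get_state();R=rot(s);p=s["tool_pos"]
f=lambda P:(proj(S,P)-[260,200])*4
print(f([p, p+R[:,2]*.033,p-R[:,2]*.033,p-R[:,0]*.019,p-R[:,0]*.03]))
c=lambda U,V:((U+.5)/4-.5+260,(V+.5)/4-.5+200)
print("tips",onz(S,c(195,395),.088),onz(S,c(400,358),.088))
print("pin top, base",onz(S,c(301,372),.116),onz(S,c(297,430),.077))
```

```text
[[290.1505 406.6165]
 [210.6657 421.6549]
 [368.7593 391.7566]
 [291.419  381.566 ]
 [292.1761 366.619 ]]
tips [ 0.5434 -0.0376  0.088 ] [0.5203 0.0457 0.088 ]
pin top, base [0.5475 0.0049 0.116 ] [0.5507 0.0046 0.077 ]
```

Run:
```python
from h import *
np.set_printoptions(precision=1,suppress=True)
S=get_image("scene");T=get_image("top");s=get_state();R=rot(s);p=s["tool_pos"]
for h in(.084,.1,.12):
    P=[p-R[:,0]*h+a*.094*R[:,2]+b*.0375*R[:,1] for a in(1,-1) for b in(1,-1)]
    print(h,((proj(S,P)-[260,200])*4).tolist(),((proj(T,P)-[195,95])*5).tolist())
crop(S,270,230,110,90,7,"s1b.png")
```

```text
0.084 [[63.11245923049, 419.85728019535827], [30.54619019604661, 252.12558840293082], [569.3270138172043, 325.1695623788844], [507.5980402276052, 168.5939243191932]] [[657.7843762102927, 233.55700103698865], [709.9801116485224, 410.37511112671257], [205.14672132811256, 361.4644839703121], [253.1332961786478, 539.9065856239723]]
0.1 [[60.12905051641269, 395.9430293497653], [27.177786299120953, 226.80178730441912], [575.5044257169852, 300.4159974524407], [512.3708922502046, 142.71139996977354]] [[658.1591646650927, 221.61615141814082], [711.340601991692, 401.595695943828], [197.13503862961787, 351.87498539958995], [245.90787131517885, 533.5468454638669]]
0.12 [[56.239424863077375, 364.7758585231529], [22.79715372162059, 193.8804022234874], [583.547066310618, 268.20037523186875], [518.570310683624, 109.10559943698104]] [[658.6473420667576, 206.05906524167324], [713.1143230890168, 390.14852823216614], [186.69808986217888, 339.3807513280166], [236.48747514042384, 525.2540541735221]]
```

View pics/s1b.png

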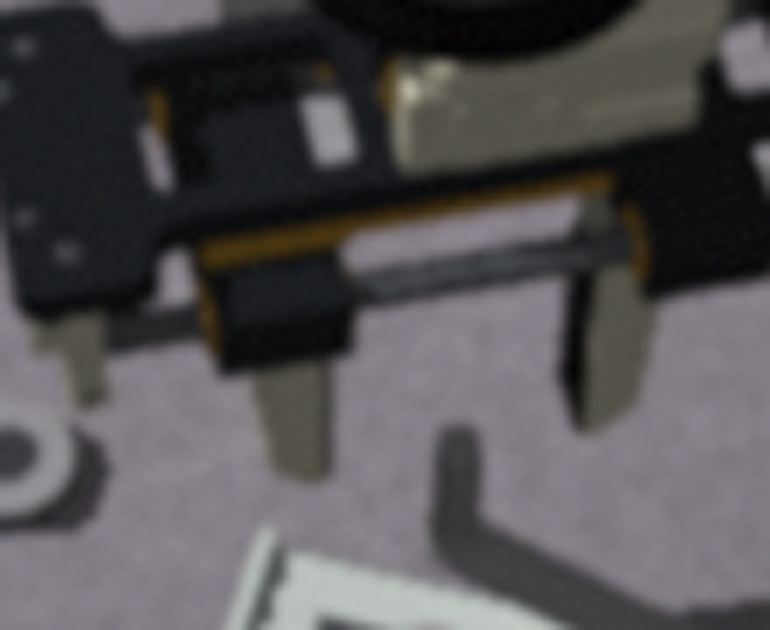

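Request:
carry_out:
  targets:
    - [[0, 0, 0], [0, 0, 0], 40]
    - [[0, 0, 0], [0, 0, 0], 20]
    - [[0, 0, 0], [0, 0, 0], 20]
    - [[0, 0, 0], [0, 0, 0], 20]
    - [[0, 0, 0], [0, 0, 0], 20]
    - [[0, 0, 0], [0, 0, 0], 20]
    - [[0, 0, 0], [0, 0, 0], 20]
    - [[0, 0, 0], [0, 0, 0], 20]
    - [[0, 0, 0], [0, 0, 0], 20]
    - [[0, 0, 0], [0, 0, 0], 20]

```text
time: 4.4
tool_pos: [0.5465, 0.0019, 0.087]
ee_rot: [-91.3, 90.0, -165.5]
force: [-0.8, 0.2, -0.5]
gripper_width: 0.216
```

Run:
```python
from h import *
s=get_state();print(s["time"],s["tool_pos"],s["force"],s["gripper_width"]*93)
S=get_image("scene");crop(S,270,230,110,90,7,"s2.png");p=s["tool_pos"];print((proj(S,[p,p+[0,0,.02]])-[270,230])*7)
```

```text
4.4 [0.54653372 0.00190181 0.08704091] [-0.81602338  0.20516658 -0.45761894] 20.088959669748792
[[437.46888201 501.41238707]
 [439.79990142 455.25504026]]
```

View pics/s2.png

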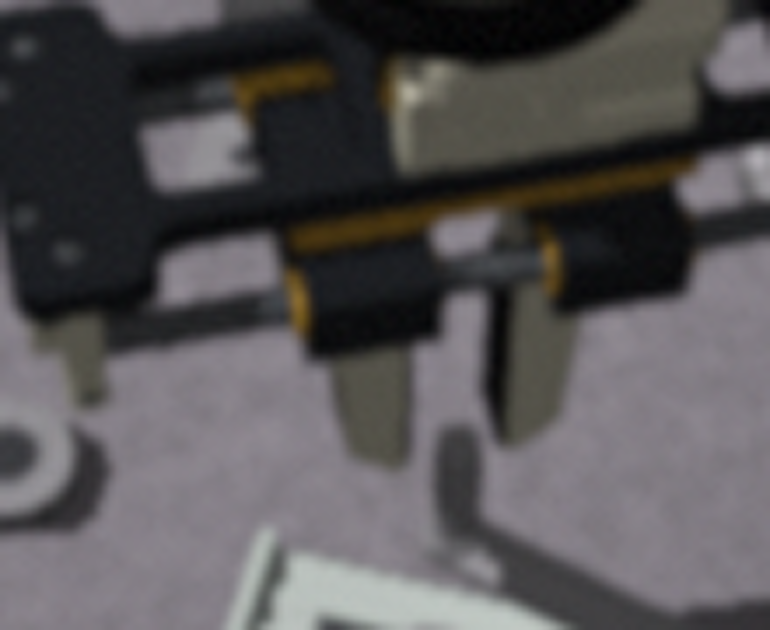

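Run:
```python
from h import *
np.set_printoptions(precision=4,suppress=True)
S=get_image("scene");T=get_image("top");s=get_state();R=rot(s);p=s["tool_pos"]
c=lambda U,V:((U+.5)/4-.5+260,(V+.5)/4-.5+200); t=lambda U,V:((U+.5)/5-.5+195,(V+.5)/5-.5+95)
for a,b in((c(48,302),t(668,182)),(c(22,128),t(717,372))):
    P,e=tri(S,a,T,b);print(P,e,R.T@(P-p))
cv2.imwrite("pics/t2.png",T["color"])
```

```text
[ 0.6067 -0.0799  0.2431] 0.0014306402930339883 [-0.156   0.0356  0.0951]
[ 0.5351 -0.0974  0.2442] 0.0014903859861091038 [-0.1571 -0.0382  0.0924]
```

View pics/t2.png

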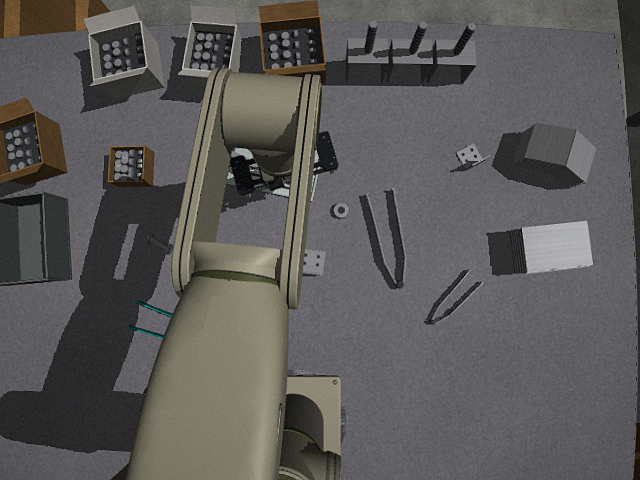

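Request:
carry_out:
  targets:
    - [[0, 0, 0], [0, 0, 0], 14]
    - [[0, 0, 0], [0, 0, 0], 10]
    - [[0, 0, 0], [0, 0, 0], 6]
    - [[0, 0, 0], [0, 0, 0], 3]
    - [[0, 0, 0], [0, 0, 0], 0]
    - [[0, 0, 0], [0, 0, 0], 0]
    - [[0, 0, 0], [0, 0, 0], 0]
    - [[0, 0, 0], [0, 0, 0], 0]
    - [[0, 0, 0], [0, 0, 0], 0]
    - [[0, 0, 0], [0, 0, 0], 0]

```text
time: 5.8
tool_pos: [0.5465, 0.0019, 0.087]
ee_rot: [-80.3, 90.0, -154.5]
force: [0.2, -1.2, 0.5]
gripper_width: 0.006
```

Run:
```python
from h import *
s=get_state();print(s["time"],s["tool_pos"],s["force"],s["gripper_width"]*93)
S=get_image("scene");crop(S,270,230,110,90,7,"s3.png");p=s["tool_pos"];print((proj(S,[p,p+[0,0,.02]])-[270,230])*7)
```

```text
5.8 [0.54654984 0.0019232  0.08704242] [ 0.15193837 -1.23798249  0.45074767] 0.5149586616688102
[[437.55839101 501.47346347]
 [439.89125632 455.3166367 ]]
```

View pics/s3.png

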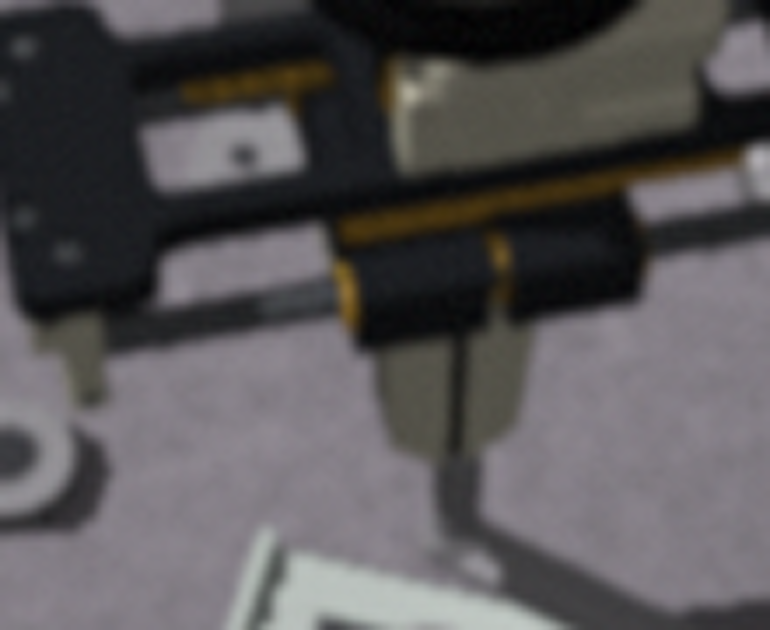

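Run:
```python
from h import *
np.set_printoptions(precision=4,suppress=True)
S=get_image("scene");s=get_state();R=rot(s);p=s["tool_pos"]
for off in(.0,.0075,-.0075):
  for dz in (.015,.02,.025,.03,.035): print(off,dz,(proj(S,[p+off*R[:,1]-R[:,0]*dz])-[270,230])*7)
```

```text
0.0 0.015 [[439.3798 467.0584]]
0.0 0.02 [[439.9719 455.3456]]
0.0 0.025 [[440.57   443.5138]]
0.0 0.03 [[441.1744 431.5612]]
0.0 0.035 [[441.7849 419.486 ]]
0.0075 0.015 [[447.1248 494.5777]]
0.0075 0.02 [[447.7596 482.9355]]
0.0075 0.025 [[448.4011 471.1743]]
0.0075 0.03 [[449.0491 459.2924]]
0.0075 0.035 [[449.7039 447.2878]]
-0.0075 0.015 [[431.725  439.8592]]
-0.0075 0.02 [[432.2752 428.0781]]
-0.0075 0.025 [[432.831  416.1781]]
-0.0075 0.03 [[433.3925 404.1573]]
-0.0075 0.035 [[433.9598 392.0138]]
```

Request:
carry_out:
  targets:
    - [[0, 0, 0], [0, 0, 0], 40]
    - [[0, 0, 0], [0, 0, 0], 40]
    - [[0, 0, 0], [0, 0, 0], 40]
    - [[0, 0, 0], [0, 0, 0], 40]
    - [[0, 0, 0], [0.1, 0, 0], 40]
    - [[0, 0, 0], [0.2, 0, 0], 40]
    - [[0, 0, 0], [0.3, 0, 0], 40]
    - [[0, 0, 0], [0.4, 0, 0], 40]
    - [[0, 0, 0], [0.5, 0, 0], 40]
    - [[0, 0, 0], [0.5, 0, 0], 40]

```text
time: 7.15
tool_pos: [0.5463, 0.0019, 0.0742]
ee_rot: [-112.4, 90.0, 173.4]
force: [-0.1, -0.1, -1.2]
gripper_width: 0.432
```

Run:
```python
from h import *
s=get_state();print(s["time"],s["tool_pos"],s["force"],s["gripper_width"]*93)
S=get_image("scene");crop(S,270,230,110,90,7,"s4.png");p=s["tool_pos"];print((proj(S,[p,p+[0,0,.02]])-[270,230])*7)
```

```text
7.15 [0.54632387 0.00194061 0.07420922] [-0.10576971 -0.11294348 -1.15539674] 40.1536078627884
[[436.22299709 529.31342225]
 [438.49851752 484.3105177 ]]
```

View pics/s4.png

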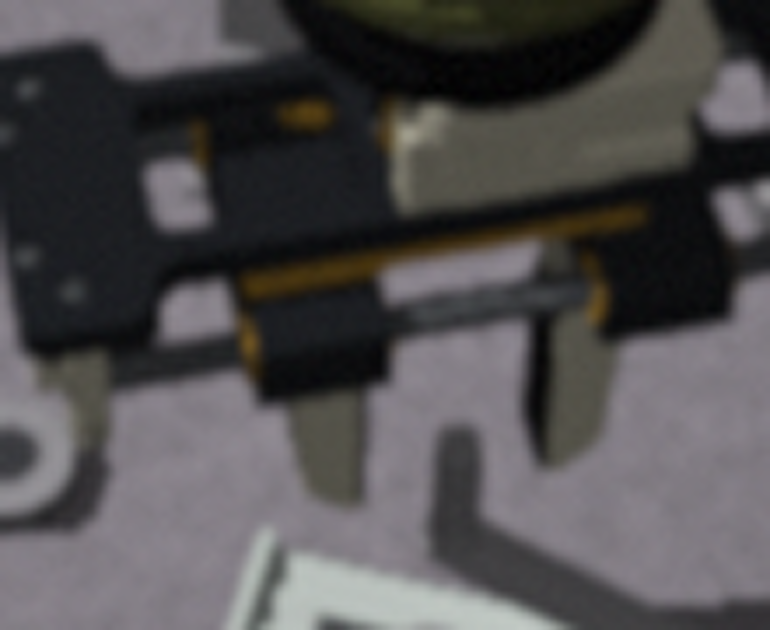

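Request:
carry_out:
  targets:
    - [[0, 0, 0], [0.1, 0, 0], 40]
    - [[0, 0, 0], [0.2, 0, 0], 40]
    - [[0, 0, 0], [0.2, 0, 0], 30]
    - [[0, 0, 0], [0.2, 0, 0], 20]
    - [[0, 0, 0], [0.2, 0, 0], 10]
    - [[0, 0, 0], [0.2, 0, 0], 5]
    - [[0, 0, 0], [0.2, 0, 0], 5]
    - [[0, 0, 0], [0.2, 0, 0], 5]
    - [[0, 0, 0], [0.2, 0, 0], 5]
    - [[0, 0, 0], [0.2, 0, 0], 5]

```text
time: 8.45
tool_pos: [0.5467, 0.0022, 0.0697]
ee_rot: [116.3, 90.0, 42.2]
force: [1.5, 3.9, 0.0]
gripper_width: 0.106
```

Run:
```python
from h import *
s=get_state();print(s["time"],s["tool_pos"],s["force"],s["gripper_width"]*93)
S=get_image("scene");crop(S,270,230,110,90,7,"s5.png");p=s["tool_pos"];print((proj(S,[p,p+[0,0,.02]])-[270,230])*7)
```

```text
8.45 [0.54672906 0.00219491 0.06965539] [1.54880741 3.85495236 0.03860177] 9.902690658871586
[[436.7243282  540.85807857]
 [439.00011123 496.27289117]]
```

View pics/s5.png

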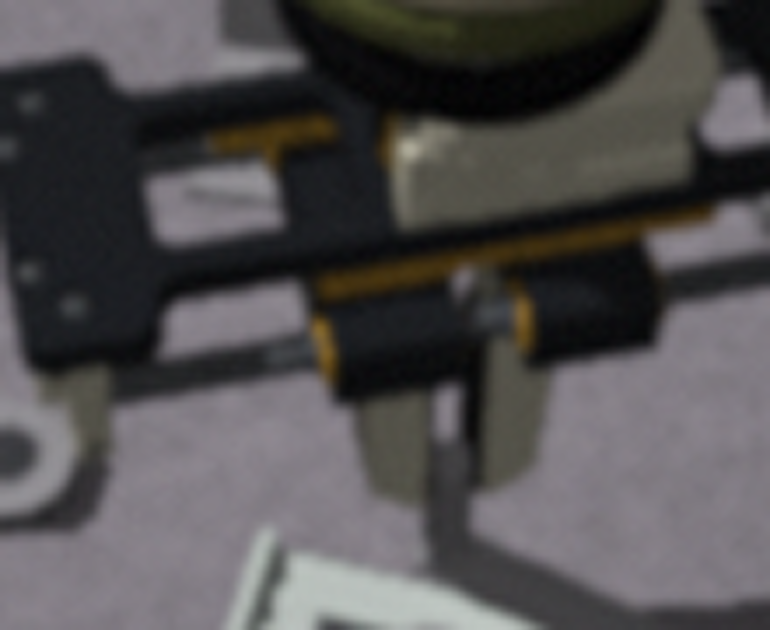

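Run:
```python
from h import *
np.set_printoptions(precision=2,suppress=True)
s=get_state();R=rot(s);p=s["tool_pos"];H=np.array([.6238,.157]);print(R.round(3))
a0=np.degrees(np.arctan2(*(p[:2]-H)[::-1]));r0=np.hypot(*(p[:2]-H));print(a0,r0)
a1=-102.3-np.degrees(1.85)
for i in range(1,21):
    f=i/20;a=np.radians(a0+f*(a1-a0));r=r0+(.17-r0)*f
    q=np.r_[H+r*np.array([np.cos(a),np.sin(a)]),p[2]];print(i,(R.T@(q-p))/.025,q)
```

```text
[[ 0.    0.96  0.27]
 [ 0.    0.27 -0.96]
 [-1.    0.   -0.  ]]
-116.46238107286153 0.1729676818429391
1 [-0.   -0.39 -0.39] [0.53 0.01 0.07]
2 [-0.   -0.75 -0.82] [0.52 0.02 0.07]
3 [-0.   -1.07 -1.27] [0.51 0.03 0.07]
4 [-0.   -1.35 -1.74] [0.5  0.03 0.07]
5 [-0.   -1.6  -2.23] [0.49 0.04 0.07]
6 [-0.   -1.8  -2.75] [0.48 0.06 0.07]
7 [-0.   -1.97 -3.27] [0.48 0.07 0.07]
8 [-0.   -2.09 -3.81] [0.47 0.08 0.07]
9 [-0.   -2.16 -4.36] [0.46 0.09 0.07]
10 [ 0.  -2.2 -4.9] [0.46 0.11 0.07]
11 [ 0.   -2.19 -5.45] [0.46 0.12 0.07]
12 [ 0.   -2.13 -6.  ] [0.45 0.13 0.07]
13 [ 0.   -2.03 -6.54] [0.45 0.15 0.07]
14 [ 0.   -1.89 -7.07] [0.45 0.16 0.07]
15 [ 0.   -1.71 -7.59] [0.45 0.17 0.07]
16 [ 0.   -1.49 -8.08] [0.46 0.19 0.07]
17 [ 0.   -1.22 -8.56] [0.46 0.2  0.07]
18 [ 0.   -0.92 -9.02] [0.46 0.21 0.07]
19 [ 0.   -0.59 -9.45] [0.47 0.23 0.07]
20 [ 0.   -0.22 -9.85] [0.47 0.24 0.07]
```

Request:
carry_out:
  targets:
    - [[0, 0, 0], [0, -0.4, -0.4], 5]
    - [[0, 0, 0], [0, -0.75, -0.8], 5]
    - [[0, 0, 0], [0, -1.05, -1.25], 5]
    - [[0, 0, 0], [0, -1.35, -1.75], 5]
    - [[0, 0, 0], [0, -1.6, -2.25], 5]
    - [[0, 0, 0], [0, -1.8, -2.75], 5]
    - [[0, 0, 0], [0, -1.95, -3.25], 5]
    - [[0, 0, 0], [0, -2.1, -3.8], 5]
    - [[0, 0, 0], [0, -2.15, -4.35], 5]
    - [[0, 0, 0], [0, -2.2, -4.9], 5]

```text
time: 9.75
tool_pos: [0.4589, 0.1053, 0.0694]
ee_rot: [-88.3, 89.9, -162.4]
force: [-1.4, -2.0, 1.7]
gripper_width: 0.108
```

Run:
```python
from h import *
s=get_state();print(s["time"],s["tool_pos"],s["force"],s["gripper_width"]*93)
S=get_image("scene");crop(S,290,200,200,150,4,"s6.png")
```

```text
9.75 [0.45889318 0.10528607 0.0693707 ] [-1.418708   -2.02496475  1.68743558] 10.062892304506486
```

View pics/s6.png

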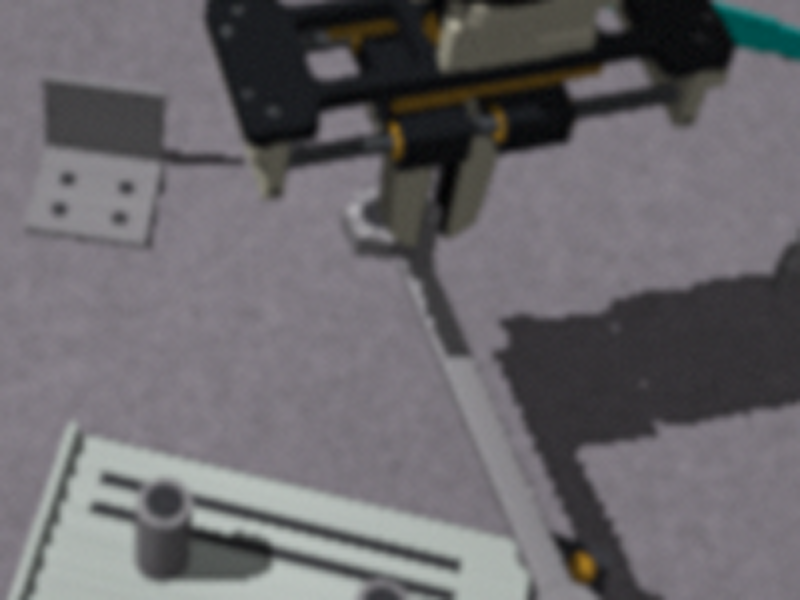

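The bar is swinging with the pin held. In the crop the bar runs from (420,250) to (560,590). I'll carry on with the arc.

Request:
carry_out:
  targets:
    - [[0, 0, 0], [0, 0, -0.55], 5]
    - [[0, 0, 0], [0, 0.05, -1.1], 5]
    - [[0, 0, 0], [0, 0.15, -1.65], 5]
    - [[0, 0, 0], [0, 0.3, -2.15], 5]
    - [[0, 0, 0], [0, 0.5, -2.7], 5]
    - [[0, 0, 0], [0, 0.7, -3.2], 5]
    - [[0, 0, 0], [0, 1.0, -3.65], 5]
    - [[0, 0, 0], [0, 1.3, -4.1], 5]
    - [[0, 0, 0], [0, 1.6, -4.55], 5]
    - [[0, 0, 0], [0, 2.0, -4.95], 5]

```text
time: 11.05
tool_pos: [0.4744, 0.2387, 0.0695]
ee_rot: [-145.6, 89.9, 140.2]
force: [-3.6, 1.5, 2.0]
gripper_width: 0.109
```

Run:
```python
from h import *
s=get_state();print(s["time"],s["tool_pos"],s["force"],s["gripper_width"]*93)
S=get_image("scene");crop(S,290,200,200,150,4,"s7.png")
```

```text
11.05 [0.47437847 0.23871494 0.06949252] [-3.55623918  1.51881323  2.0192357 ] 10.147894501167325
```

View pics/s7.png

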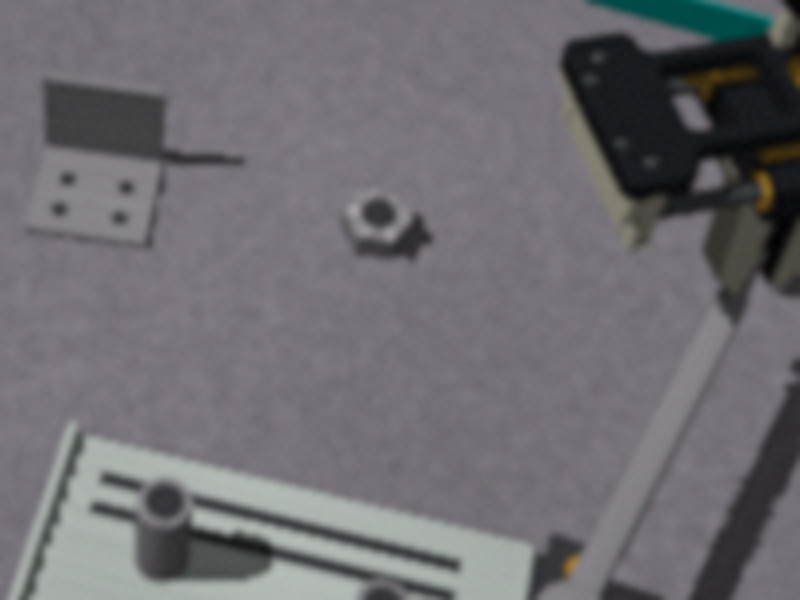

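Request:
carry_out:
  targets:
    - [[0, 0, 0], [0, 0.05, -0.05], 5]
    - [[0, 0, 0], [0, 0.1, -0.1], 5]
    - [[0, 0, 0], [0, 0.15, -0.15], 5]
    - [[0, 0, 0], [0, 0.2, -0.2], 5]
    - [[0, 0, 0], [0, 0.25, -0.25], 5]
    - [[0, 0, 0], [0, 0.25, -0.25], 5]
    - [[0, 0, 0], [0, 0.25, -0.25], 5]
    - [[0, 0, 0], [0, 0.25, -0.25], 5]
    - [[0, 0, 0], [0, 0.25, -0.25], 5]
    - [[0, 0, 0], [0, 0.25, -0.25], 5]

```text
time: 12.35
tool_pos: [0.4783, 0.2455, 0.0695]
ee_rot: [-145.1, 89.9, 140.8]
force: [-4.4, 2.5, 2.7]
gripper_width: 0.108
```

Request:
carry_out:
  targets:
    - [[0, 0, 0], [0, 0, 0], 30]
    - [[0, 0, 0], [0, 0, 0], 50]
    - [[0, 0, 0], [0, 0, 0], 60]
    - [[0, 0, 0], [-0.5, 0, 0], 60]
    - [[0, 0, 0], [-1.5, 0, 0], 60]
    - [[0, 0, 0], [-2.5, 0, 1], 60]
    - [[0, 0, 0], [-3.0, 0, 3], 60]
    - [[0, 0, 0], [-3.0, 0, 5], 60]
    - [[0, 0, 0], [-3.0, 0, 7], 70]
    - [[0, 0, 0], [-3.0, 0, 9], 80]

```text
time: 13.6
tool_pos: [0.541, 0.0271, 0.1459]
ee_rot: [69.9, 89.9, -4.2]
force: [1.0, 0.4, 0.2]
gripper_width: 0.81
```

Run:
```python
from h import *
s=get_state();print(s["time"],s["tool_pos"],s["force"],s["gripper_width"]*93)
S=get_image("scene");crop(S,290,200,200,150,4,"s8.png");T=get_image("top");crop(T,150,95,200,150,4,"t8.png")
```

```text
13.6 [0.5409893  0.0270766  0.14590811] [1.01215757 0.44606504 0.17945522] 75.35630086117702
```

View pics/s8.png

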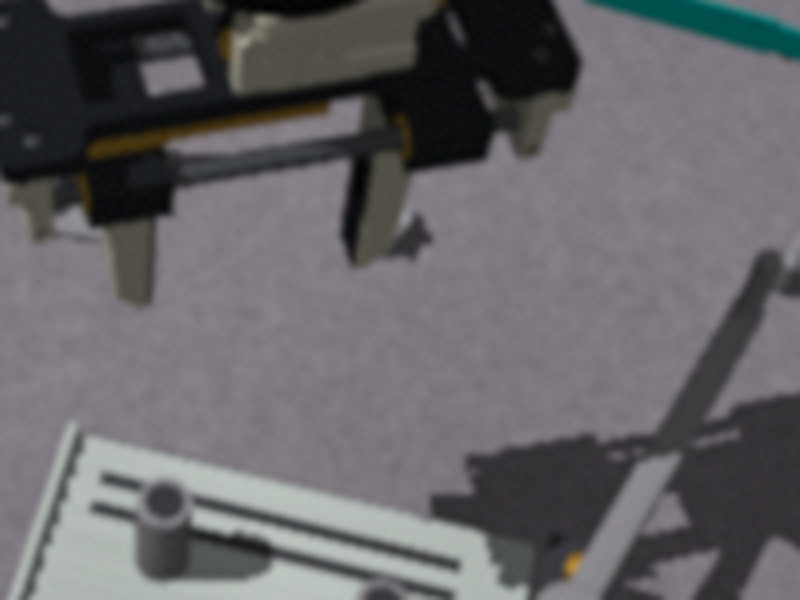

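View pics/t8.png

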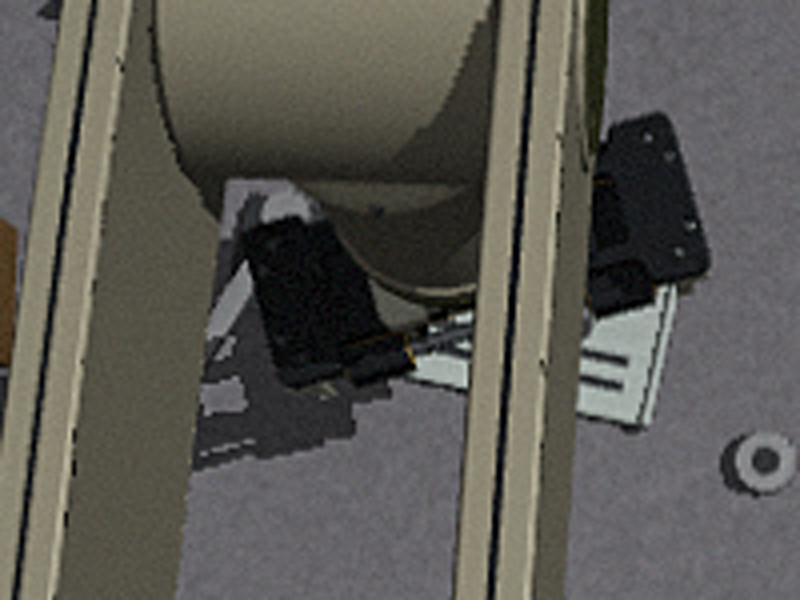

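Request:
carry_out:
  targets:
    - [[0, 0, 0], [0, -1.0, 1.2], 93]
    - [[0.2, 0, 0], [0, -2.2, 2.7], 93]
    - [[0.4, 0, 0], [0, -3.6, 4.4], 93]
    - [[0.6, 0, 0], [0.3, -5.0, 6.1], 93]
    - [[0.8, 0, 0], [0.8, -6.2, 7.5], 93]
    - [[0.95, 0, 0], [1.5, -7.0, 8.45], 93]
    - [[0.95, 0, 0], [2.3, -7.0, 8.45], 93]
    - [[0.95, 0, 0], [3.0, -7.0, 8.45], 93]
    - [[0.95, 0, 0], [3.4, -7.0, 8.45], 93]
    - [[0.95, 0, 0], [3.4, -7.0, 8.45], 93]

```text
time: 14.95
tool_pos: [0.4294, -0.2215, 0.0589]
ee_rot: [-136.4, 89.9, 144.7]
force: [-0.4, 0.2, -0.0]
gripper_width: 1.001
```

Run:
```python
from h import *
np.set_printoptions(precision=4,suppress=True)
s=get_state();print(s["time"],s["tool_pos"],s["force"],s["gripper_width"]*93);R=rot(s);print(R,np.degrees(np.arctan2(R[1,1],R[0,1])))
S=get_image("scene");crop(S,290,200,200,150,4,"s9.png");crop(S,140,180,140,150,4,"s9b.png");T=get_image("top");crop(T,150,95,200,150,4,"t9.png");crop(T,320,170,130,130,4,"t9b.png")
p=s["tool_pos"]
for a in(1,-1):
  for dz in(0,.02,.03,.04): print(a,dz,(proj(S,[p+R[:,2]*a*.0465+R[:,1]*.0075-R[:,0]*dz])-[140,180])*4)
```

```text
14.95 [ 0.4294 -0.2215  0.0589] [-0.3951  0.1541 -0.0157] 93.05275862479434
[[-0.0012  0.9811  0.1936]
 [ 0.0008  0.1936 -0.9811]
 [-1.     -0.001  -0.001 ]] 11.164557312772427
1 0 [[188.4017 297.8946]]
1 0.02 [[179.0098 270.9855]]
1 0.03 [[174.1836 257.1617]]
1 0.04 [[169.2673 243.0825]]
-1 0 [[394.3621 276.1298]]
-1 0.02 [[388.7611 249.0853]]
-1 0.03 [[385.8837 235.1956]]
-1 0.04 [[382.9532 221.0518]]
```

View pics/s9.png

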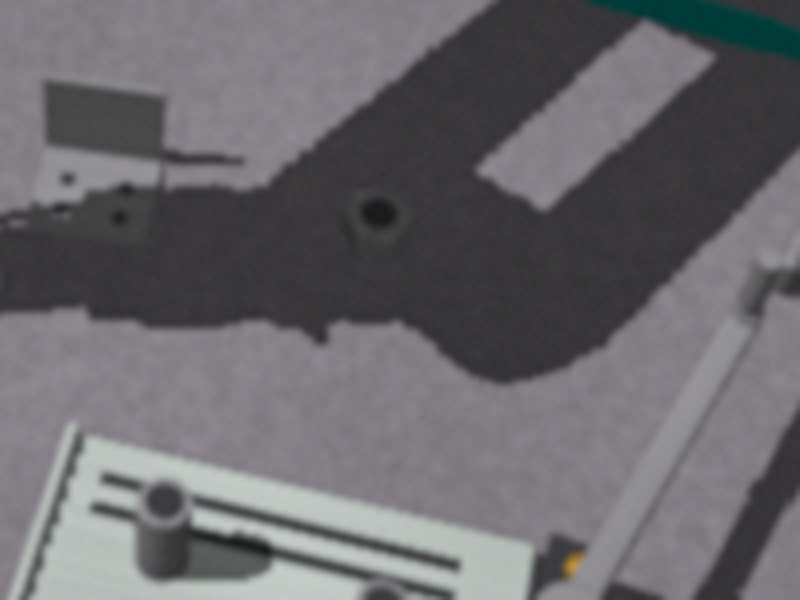

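View pics/s9b.png

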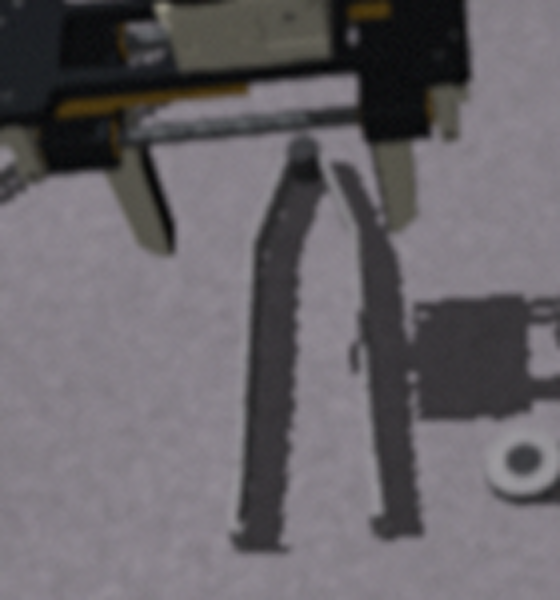

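View pics/t9.png

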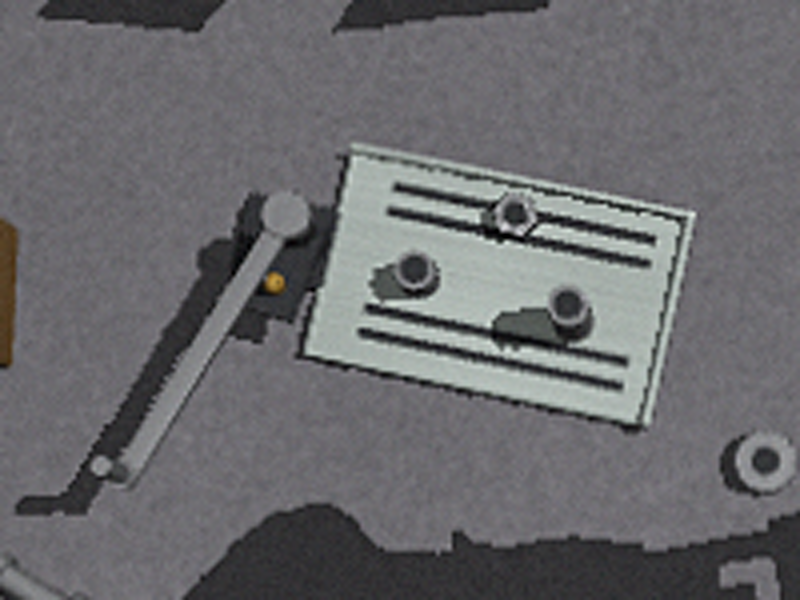

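View pics/t9b.png

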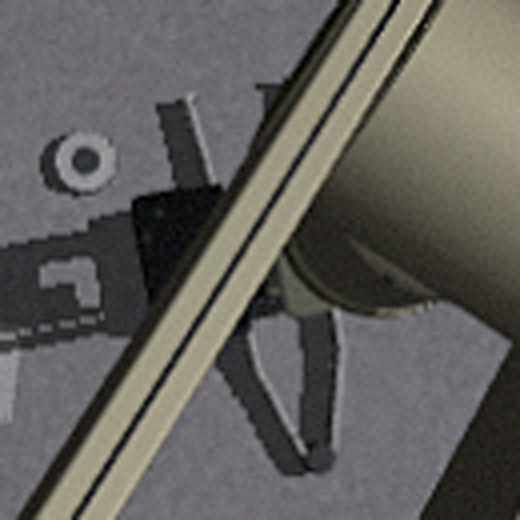

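Run:
```python
from h import *
np.set_printoptions(precision=4,suppress=True)
S=get_image("scene");T=get_image("top")
s=lambda U,V:((U+.5)/4-.5+290,(V+.5)/4-.5+200); t=lambda U,V:((U+.5)/4-.5+150,(V+.5)/4-.5+95)
P,e=tri(S,s(769,262),T,t(101,465));print("pin",P,e)
C=onz(T,t(286,214),.08);print("post",C)
c=[onz(T,t(*q),z)[:2] for q,z in(((305,354),.01),((352,148),.016),((694,214),.016),((643,427),.016))];print(c, np.mean(c,0))
y1=c[0]-c[3];y2=c[1]-c[2];yaw=np.degrees(np.arctan2(-(y1+y2)[0],(y1+y2)[1]));print("yaw",yaw)
ctr=np.mean(c,0);ya=np.array([-np.sin(np.radians(yaw)),np.cos(np.radians(yaw))]);H=ctr+.115*ya;print("H",H)
for h in(H,C[:2]):
  d=P[:2]-h;print(np.hypot(*d),"angle",np.radians((-90+yaw-np.degrees(np.arctan2(d[1],d[0])))%360))
# bar edges direction in top at z .077: outline pts
a=onz(T,t(274,236),.077);b=onz(T,t(126,480),.077);d=(b-a);print("bar dir ang",np.radians((-90+yaw-np.degrees(np.arctan2(d[1],d[0])))%360))
print("sleeve",onz(T,t(570,303),.06),onz(S,s(166,498),.06),"short",onz(T,t(416,269),.034))
```

```text
pin [0.4778 0.2445 0.1137] 0.000343455431466903
post [0.6229 0.1556 0.08  ]
[array([0.5578, 0.1589]), array([0.6814, 0.1322]), array([ 0.6396, -0.0716]), array([ 0.5124, -0.0417])] [0.5978 0.0445]
yaw -12.178185039421532
H [0.6221 0.1569]
0.1688193965869837 angle 1.903734248364392
0.17019825551543316 angle 1.9076444507939092
bar dir ang 1.8864527898785826
sleeve [ 0.5759 -0.0018  0.06  ] [0.5729 0.0014 0.06  ] short [0.6026 0.0896 0.034 ]
```

Request:
carry_out:
  targets:
    - [[0, 0, 0], [0.5, 0, 0.1], 93]
    - [[0, 0, 0], [1.0, 0, 0.1], 93]
    - [[0, 0, 0], [1.5, 0, 0.1], 93]
    - [[0, 0, 0], [2.0, 0, 0.1], 93]
    - [[0, 0, 0], [2.4, 0, 0.1], 93]
    - [[0, 0, 0], [2.7, 0, 0.1], 93]
    - [[0, 0, 0], [2.9, 0, 0.1], 93]
    - [[0, 0, 0], [3.0, 0, 0.1], 93]
    - [[0, 0, 0], [3.1, 0, 0.1], 93]
    - [[0, 0, 0], [3.1, 0, 0.1], 93]

```text
time: 16.4
tool_pos: [0.4302, -0.2248, -0.0179]
ee_rot: [53.6, 90.0, -25.3]
force: [1.1, -0.8, 0.2]
gripper_width: 1.001
```

Run:
```python
from h import *
np.set_printoptions(precision=4,suppress=True)
s=get_state();print(s["time"],s["tool_pos"],s["force"])
S=get_image("scene");crop(S,140,180,140,150,4,"s10.png")
R=rot(s);p=s["tool_pos"]
for a in(1,-1):
  for dz in(0,.02,.03,.04): print(a,dz,(proj(S,[p+R[:,2]*a*.0465+R[:,1]*.0075-R[:,0]*dz])-[140,180])*4)
```

```text
16.4 [ 0.4302 -0.2248 -0.0179] [ 1.0577 -0.7621  0.1655]
1 0 [[214.2079 393.9078]]
1 0.02 [[205.9195 370.3211]]
1 0.03 [[201.6683 358.226 ]]
1 0.04 [[197.3431 345.9227]]
-1 0 [[407.0003 372.9471]]
-1 0.02 [[402.0213 349.218 ]]
-1 0.03 [[399.4681 337.0528]]
-1 0.04 [[396.8709 324.6801]]
```

View pics/s10.png

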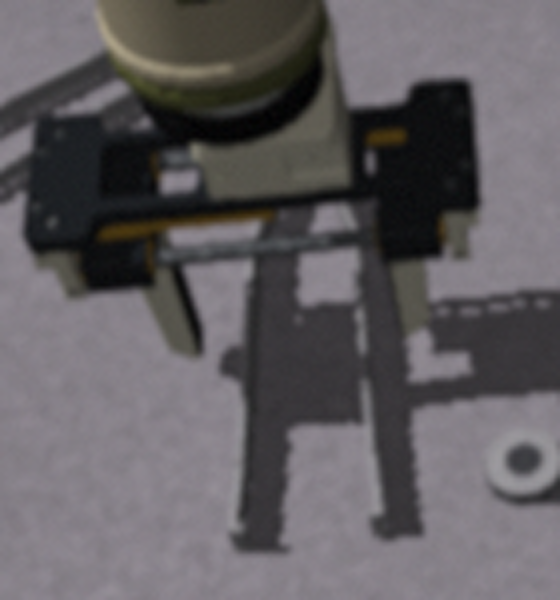

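Request:
carry_out:
  targets:
    - [[0, 0, 0], [0.1, 0, -0.1], 93]
    - [[0, 0, 0], [0.2, 0, -0.15], 93]
    - [[0, 0, 0], [0.3, 0, -0.15], 93]
    - [[0, 0, 0], [0.3, 0, -0.15], 80]
    - [[0, 0, 0], [0.3, 0, -0.15], 70]
    - [[0, 0, 0], [0.3, 0, -0.15], 60]
    - [[0, 0, 0], [0.3, 0, -0.15], 54]
    - [[0, 0, 0], [0.3, 0, -0.15], 50]
    - [[0, 0, 0], [0.3, 0, -0.15], 48]
    - [[0, 0, 0], [0.3, 0, -0.15], 48]

```text
time: 17.7
tool_pos: [0.4295, -0.2211, -0.0254]
ee_rot: [69.4, 90.0, -9.5]
force: [1.0, -0.7, 1.2]
gripper_width: 0.523
```

Run:
```python
from h import *
np.set_printoptions(precision=4,suppress=True)
s=get_state();print(s["time"],s["tool_pos"],s["force"],s["gripper_width"]*93)
S=get_image("scene");crop(S,140,180,140,150,4,"s11.png")
```

```text
17.7 [ 0.4295 -0.2211 -0.0254] [ 0.996  -0.6799  1.1758] 48.633818664606785
```

View pics/s11.png

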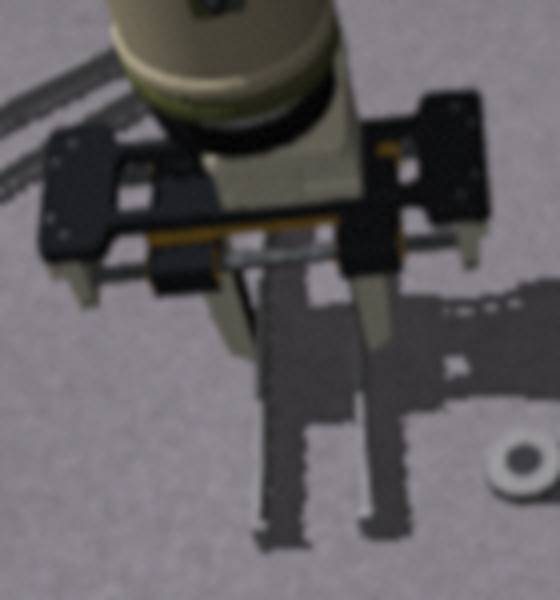

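Request:
carry_out:
  targets:
    - [[0, 0, 0], [-0.2, 0, 0], 48]
    - [[0, 0, 0], [-0.5, 0, 0], 48]
    - [[0, 0, 0], [-1.0, 0, 0], 48]
    - [[0, 0, 0], [-1.5, 0, 0], 48]
    - [[0, 0, 0], [-2.0, 0, 0], 48]
    - [[0, 0, 0], [-2.5, 0, 0], 48]
    - [[0, 0, 0], [-3.0, 0, 0], 48]
    - [[0, 0, 0], [-3.5, 0, 0], 48]
    - [[0, 0, 0], [-4.0, 0, 0], 48]
    - [[0, 0, 0], [-4.0, 0, 0], 48]

```text
time: 19.0
tool_pos: [0.4303, -0.2217, 0.0759]
ee_rot: [45.3, 89.9, -33.6]
force: [0.5, 0.2, -0.4]
gripper_width: 0.52
```

Run:
```python
from h import *
np.set_printoptions(precision=4,suppress=True)
s=get_state();print(s["time"],s["tool_pos"],s["force"],s["gripper_width"]*93)
S=get_image("scene");crop(S,120,150,160,150,4,"s12.png");T=get_image("top");crop(T,330,150,130,150,4,"t12.png")
```

```text
19.0 [ 0.4303 -0.2217  0.0759] [ 0.463   0.2278 -0.4455] 48.37543474523458
```

View pics/s12.png

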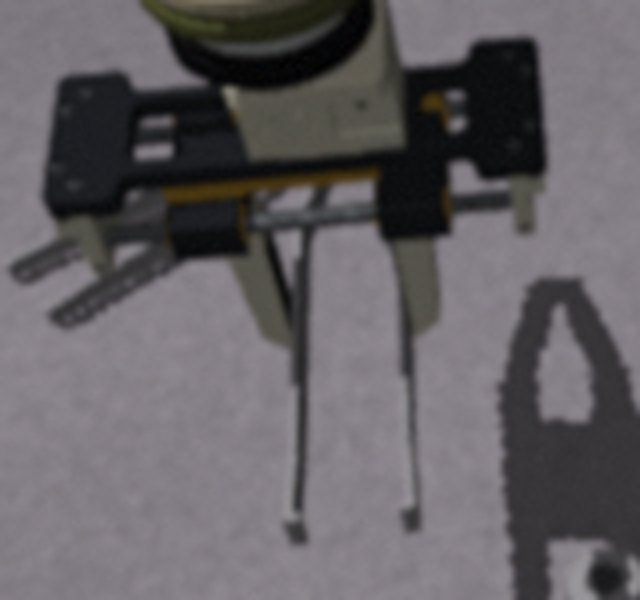

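View pics/t12.png

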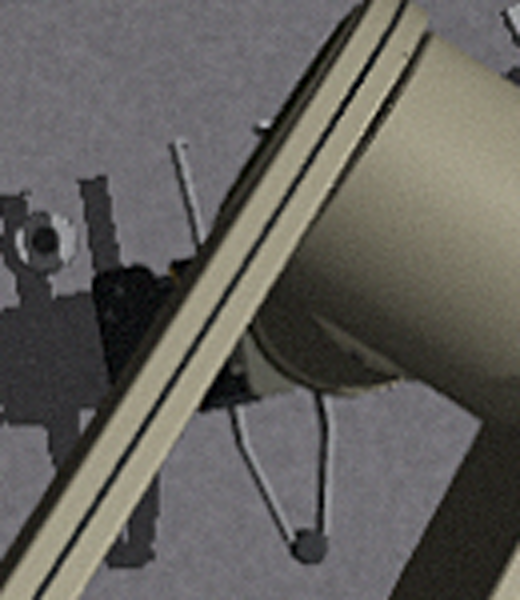

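Run:
```python
from h import *
np.set_printoptions(precision=4,suppress=True)
s=get_state();R=rot(s);p=s["tool_pos"]
S=get_image("scene");T=get_image("top")
c=lambda U,V:((U+.5)/4-.5+120,(V+.5)/4-.5+150); t=lambda U,V:((U+.5)/4-.5+330,(V+.5)/4-.5+150)
A,e1=tri(S,c(410,510),T,t(178,140));B,e2=tri(S,c(294,516),T,t(263,125));print(A,e1,B,e2)
M=(A+B)/2;print(M,R.T@(M-p),R.T@(A-p),R.T@(B-p))
for z in(.11,.12,.13): print(z,R.T@(onz(T,t(310,544),z)-p), R.T@((onz(T,t(178,140),z)+onz(T,t(263,125),z))/2-p))
# bottoms
for a in((413,532),(298,544)):
  for z in(.095,.105,.115):print(a,z,R.T@(onz(S,c(*a),z)-p))
```

```text
[ 0.5312 -0.1777  0.119 ] 0.001686024750914013 [ 0.5387 -0.2223  0.1219] 0.001485994574996353
[ 0.535  -0.2     0.1204] [-0.046   0.1077 -0.0003] [-0.0446  0.1083 -0.0229] [-0.0474  0.1071  0.0224]
0.11 [-0.0356 -0.1126  0.0039] [-0.0356  0.1095  0.0025]
0.12 [-0.0456 -0.1119  0.002 ] [-0.0456  0.1078  0.0006]
0.13 [-0.0556 -0.1112  0.0002] [-0.0556  0.1061 -0.0012]
(413, 532) 0.095 [-0.0206  0.1027 -0.0215]
(413, 532) 0.105 [-0.0306  0.1096 -0.0229]
(413, 532) 0.115 [-0.0406  0.1164 -0.0243]
(298, 544) 0.095 [-0.0206  0.1023  0.0253]
(298, 544) 0.105 [-0.0306  0.1092  0.0232]
(298, 544) 0.115 [-0.0406  0.1161  0.0212]
```

Request:
carry_out:
  targets:
    - [[-0.8, 0, 0], [0, 0.45, -0.55], 48]
    - [[-1.6, 0, 0], [0, 0.95, -1.15], 48]
    - [[-2.5, 0, 0], [0, 1.5, -1.8], 48]
    - [[-3.4, 0, 0], [0, 2.05, -2.45], 48]
    - [[-4.3, 0, 0], [0, 2.6, -3.1], 48]
    - [[-5.2, 0, 0], [0, 3.15, -3.75], 48]
    - [[-6.1, 0, 0], [0, 3.65, -4.4], 48]
    - [[-6.9, 0, 0], [0, 4.15, -5.0], 48]
    - [[-7.35, 0, 0], [0, 4.4, -5.35], 48]
    - [[-7.35, 0, 0], [0, 4.4, -5.35], 48]

```text
time: 20.45
tool_pos: [0.5117, -0.0679, 0.0744]
ee_rot: [-143.9, 90.0, 174.1]
force: [-0.0, 0.2, -1.2]
gripper_width: 0.52
```

Run:
```python
from h import *
np.set_printoptions(precision=4,suppress=True)
s=get_state();R=rot(s);p=s["tool_pos"];print(s["time"],p,s["force"],s["gripper_width"]*93,np.degrees(np.arctan2(R[1,1],R[0,1])),"tip",p+R[:,1]*.093)
S=get_image("scene");crop(S,250,220,190,150,4,"s13.png");T=get_image("top");crop(T,200,110,200,150,4,"t13.png")
```

```text
20.45 [ 0.5117 -0.0679  0.0744] [-0.0186  0.1878 -1.2165] 48.31617857521786 47.955078674389334 tip [0.574  0.0012 0.0744]
```

View pics/s13.png

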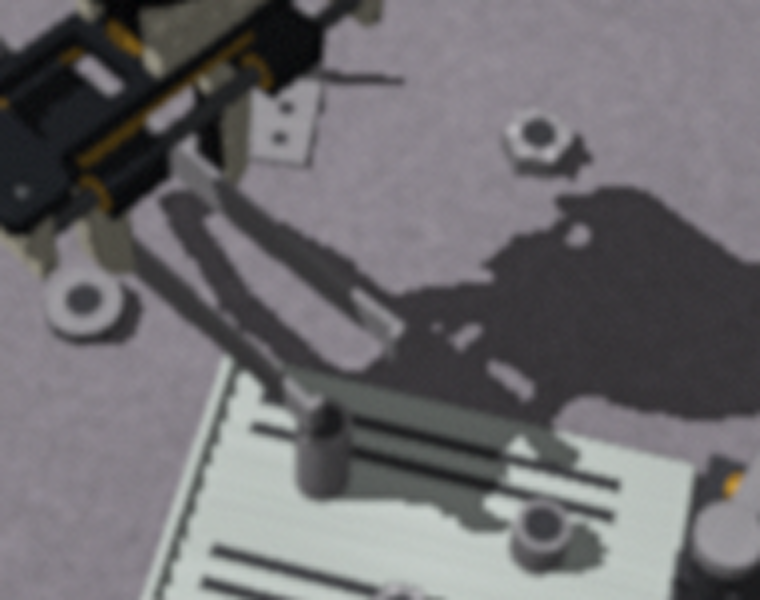

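View pics/t13.png

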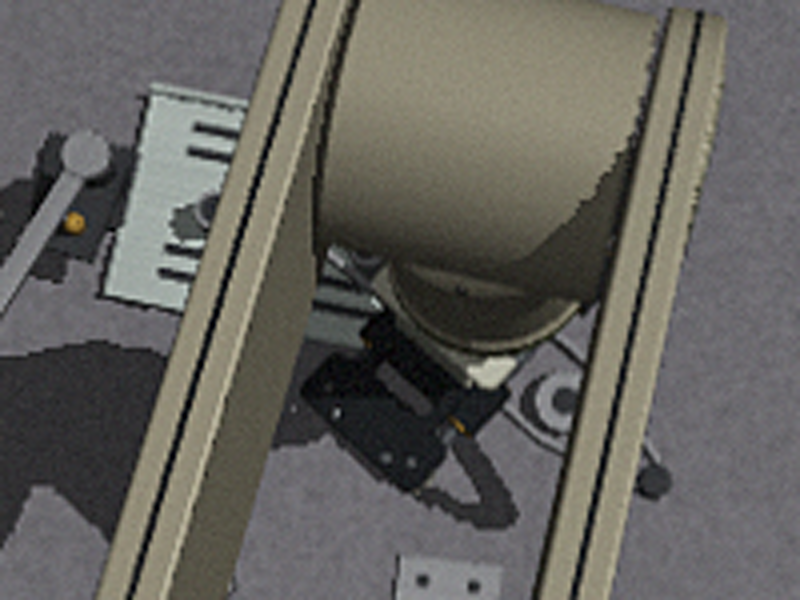

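Run:
```python
from h import *
np.set_printoptions(precision=1,suppress=True)
s=get_state();R=rot(s);p=s["tool_pos"]
S=get_image("scene")
for q in((-.046,.108,-.024),(-.046,.108,.024),(-.028,.108,-.024),(-.028,.108,.024)): print(q,(proj(S,[p+R@np.array(q)])-[250,220])*4)
for x in(.012,-.012):print((proj(S,[[.575+x,0,.06]])-[250,220])*4)
for y in(.012,-.012):print((proj(S,[[.575,y,.06]])-[250,220])*4)
crop(S,280,275,80,80,8,"s13b.png")
```

```text
(-0.046, 0.108, -0.024) [[396.  328.1]]
(-0.046, 0.108, 0.024) [[308.3 405. ]]
(-0.028, 0.108, -0.024) [[393.6 352.1]]
(-0.028, 0.108, 0.024) [[307.4 428.3]]
[[319.5 447.4]]
[[322.  395.1]]
[[350.2 422.6]]
[[291.4 419.4]]
```

View pics/s13b.png

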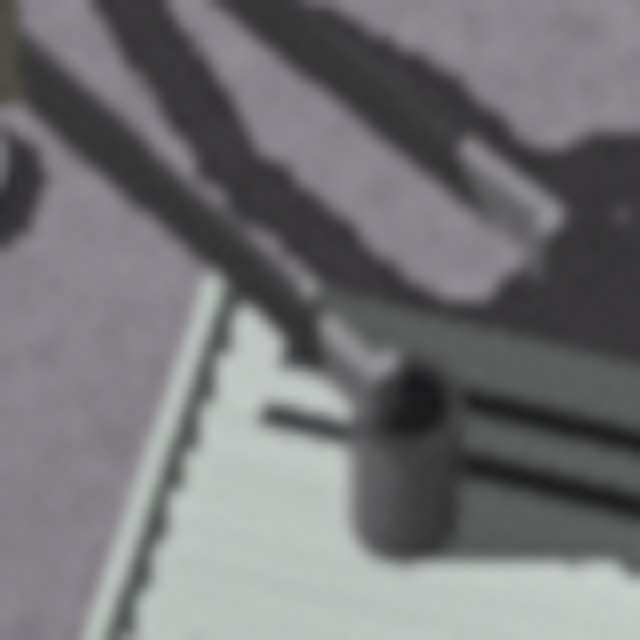

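Request:
carry_out:
  targets:
    - [[0, 0, 0], [0.15, 0, 0.12], 48]
    - [[0, 0, 0], [0.3, 0, 0.12], 48]
    - [[0, 0, 0], [0.5, 0, 0.12], 48]
    - [[0, 0, 0], [0.7, 0, 0.12], 48]
    - [[0, 0, 0], [0.9, 0, 0.12], 48]
    - [[0, 0, 0], [1.05, 0, 0.12], 48]
    - [[0, 0, 0], [1.15, 0, 0.12], 48]
    - [[0, 0, 0], [1.2, 0, 0.12], 48]
    - [[0, 0, 0], [1.2, 0, 0.12], 48]
    - [[0, 0, 0], [1.2, 0, 0.12], 48]

```text
time: 21.85
tool_pos: [0.5139, -0.0707, 0.0447]
ee_rot: [34.5, 90.0, -7.6]
force: [-0.1, 0.4, -1.4]
gripper_width: 0.524
```

Run:
```python
from h import *
np.set_printoptions(precision=4,suppress=True)
s=get_state();R=rot(s);p=s["tool_pos"];print(s["time"],p,s["force"],s["gripper_width"]*93,"tip",p+R[:,1]*.093)
S=get_image("scene");crop(S,280,275,80,80,8,"s14.png")
for q in((-.046,.108,-.024),(-.046,.108,.024),(-.028,.108,-.024),(-.028,.108,.024)): print(q,(proj(S,[p+R@np.array(q)])-[280,275])*8)
```

```text
21.85 [ 0.5139 -0.0707  0.0447] [-0.1268  0.3732 -1.374 ] 48.693472270452936 tip [ 0.5763 -0.0017  0.0447]
(-0.046, 0.108, -0.024) [[534.8858 304.8772]]
(-0.046, 0.108, 0.024) [[364.0455 456.7538]]
(-0.028, 0.108, -0.024) [[530.4644 349.9984]]
(-0.028, 0.108, 0.024) [[362.6468 500.3219]]
```

View pics/s14.png

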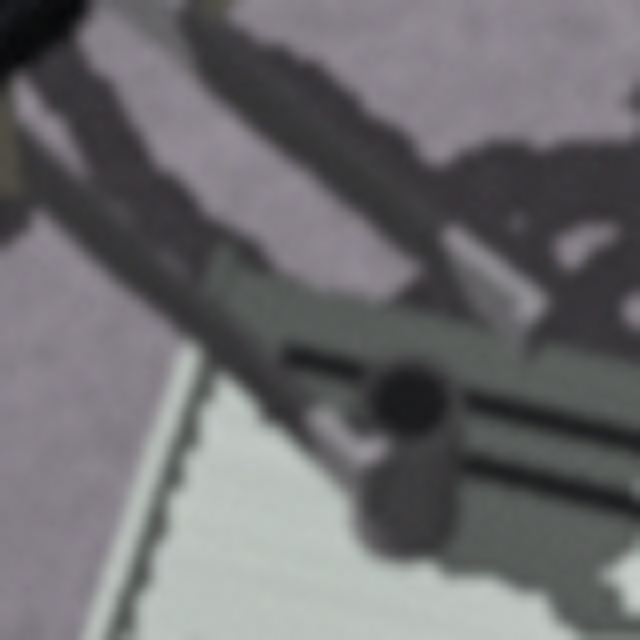

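Run:
```python
from h import *
np.set_printoptions(precision=4,suppress=True)
s=get_state();R=rot(s);p=s["tool_pos"];S=get_image("scene")
c=lambda U,V:((U+.5)/8-.5+280,(V+.5)/8-.5+275)
A=onz(S,c(545,300),.0905);B=onz(S,c(388,440),.0905);M=(A+B)/2
print(A,B,M,R.T@(M-p),R.T@(A-p),R.T@(B-p),"tip ctr",M-R[:,1]*.015)
# sleeve top ellipse: hole centre
print(onz(S,c(409,398),.06))
g=cv2.cvtColor(S["color"],cv2.COLOR_BGR2GRAY)
```

```text
[0.5665 0.0268 0.0905] [ 0.5994 -0.0029  0.0905] [0.583  0.0119 0.0905] [-0.0458  0.1076 -0.0042] [-0.0458  0.1076 -0.0265] [-0.0458  0.1076  0.018 ] tip ctr [0.5729 0.0008 0.0905]
[0.5732 0.0007 0.06  ]
```

Request:
carry_out:
  targets:
    - [[0, 0, 0], [0.15, 0, 0], 48]
    - [[0, 0, 0], [0.35, 0, 0], 48]
    - [[0, 0, 0], [0.55, 0, 0], 48]
    - [[0, 0, 0], [0.75, 0, 0], 48]
    - [[0, 0, 0], [0.95, 0, 0], 48]
    - [[0, 0, 0], [1.15, 0, 0], 48]
    - [[0, 0, 0], [1.35, 0, 0], 48]
    - [[0, 0, 0], [1.5, 0, 0], 48]
    - [[0, 0, 0], [1.6, 0, 0], 48]
    - [[0, 0, 0], [1.65, 0, 0], 48]

```text
time: 23.2
tool_pos: [0.5137, -0.0707, 0.0032]
ee_rot: [-123.1, 90.0, -165.2]
force: [-1.1, 0.1, -0.9]
gripper_width: 0.519
```

Run:
```python
from h import *
np.set_printoptions(precision=4,suppress=True)
s=get_state();R=rot(s);p=s["tool_pos"];print(s["time"],p,s["force"],s["gripper_width"]*93,"tip",p+R[:,1]*.093)
S=get_image("scene");crop(S,270,255,100,100,7,"s15.png")
```

```text
23.2 [ 0.5137 -0.0707  0.0032] [-1.0674  0.1063 -0.945 ] 48.25128185954737 tip [ 0.5761 -0.0017  0.0032]
```

View pics/s15.png

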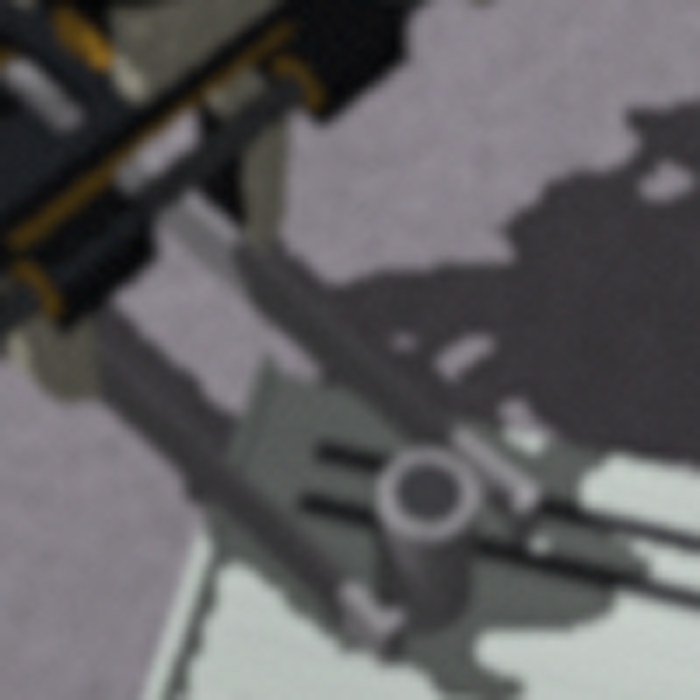

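Run:
```python
from h import *
np.set_printoptions(precision=4,suppress=True)
s=get_state();R=rot(s);p=s["tool_pos"];S=get_image("scene")
c=lambda U,V:((U+.5)/7-.5+270,(V+.5)/7-.5+255)
zt=p[2]+.0458
A=onz(S,c(538,488),zt);B=onz(S,c(398,612),zt);M=(A+B)/2
Sl=onz(S,c(428,491),.06)
print(A,B,"tip",M-R[:,1]*.015,"sleeve",Sl,"sleeve in tip frame",R.T@(Sl-(M-R[:,1]*.015)))
```

```text
[0.5655 0.0268 0.0489] [ 0.5997 -0.0048  0.0489] tip [ 0.5725 -0.0001  0.0489] sleeve [0.574  0.0008 0.06  ] sleeve in tip frame [-0.0111  0.0017  0.0005]
```

Request:
carry_out:
  targets:
    - [[0, 0, 0], [0, 0, 0], 46]
    - [[0, 0, 0], [0, 0, 0], 44]
    - [[0, 0, 0], [0, 0, 0], 42]
    - [[0, 0, 0], [0, 0, 0], 40]
    - [[0, 0, 0], [0, 0, 0], 38]
    - [[0, 0, 0], [0, 0, 0], 35]
    - [[0, 0, 0], [0, 0, 0], 30]
    - [[0, 0, 0], [0, 0, 0], 25]
    - [[0, 0, 0], [0, 0, 0], 20]
    - [[0, 0, 0], [0, 0, 0], 20]

```text
time: 24.55
tool_pos: [0.5137, -0.0706, 0.0033]
ee_rot: [-167.0, 90.0, 150.8]
force: [-0.4, -0.2, -0.4]
gripper_width: 0.398
```

Run:
```python
from h import *
np.set_printoptions(precision=4,suppress=True)
s=get_state();R=rot(s);p=s["tool_pos"];print(s["time"],p,s["force"],s["gripper_width"]*93)
S=get_image("scene");crop(S,270,255,100,100,7,"s16.png")
```

```text
24.55 [ 0.5137 -0.0706  0.0033] [-0.3677 -0.1558 -0.384 ] 36.99048410266647
```

View pics/s16.png

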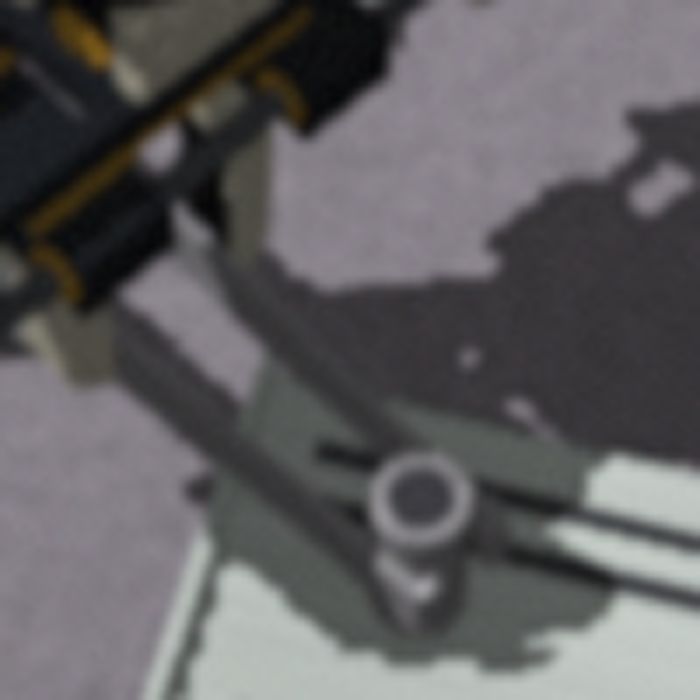

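Width 37 mm means the tips are closed on the sleeve. Next I'll lift 120 mm, slowly at first.

Request:
carry_out:
  targets:
    - [[0, 0, 0], [-0.1, 0, 0], 20]
    - [[0, 0, 0], [-0.3, 0, 0], 20]
    - [[0, 0, 0], [-0.5, 0, 0], 20]
    - [[0, 0, 0], [-0.8, 0, 0], 20]
    - [[0, 0, 0], [-1.1, 0, 0], 20]
    - [[0, 0, 0], [-1.4, 0, 0], 20]
    - [[0, 0, 0], [-1.7, 0, 0], 20]
    - [[0, 0, 0], [-1.9, 0, 0], 20]
    - [[0, 0, 0], [-2.0, 0, 0], 20]
    - [[0, 0, 0], [-2.0, 0, 0], 20]

```text
time: 25.85
tool_pos: [0.5138, -0.0707, 0.0534]
ee_rot: [33.6, 90.0, -8.5]
force: [-0.3, 0.3, -1.9]
gripper_width: 0.397
```

Run:
```python
from h import *
np.set_printoptions(precision=4,suppress=True)
s=get_state();R=rot(s);p=s["tool_pos"];print(s["time"],p,s["force"],s["gripper_width"]*93)
S=get_image("scene");crop(S,250,220,120,120,6,"s17.png")
```

```text
25.85 [ 0.5138 -0.0707  0.0534] [-0.3219  0.3257 -1.9138] 36.919242372351675
```

View pics/s17.png

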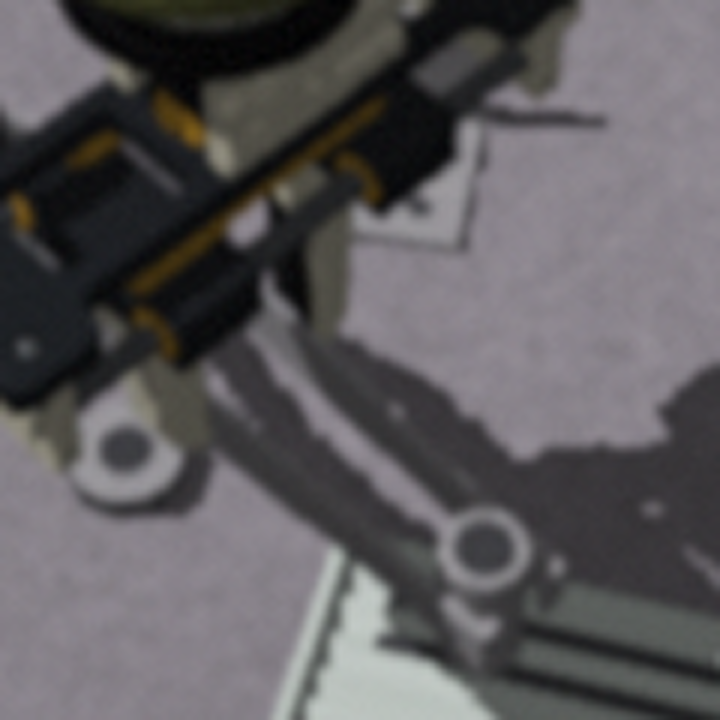

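The sleeve is lifted and upright in the tips. I'll raise it another 70 mm.

Request:
carry_out:
  targets:
    - [[0, 0, 0], [-0.2, 0, 0], 20]
    - [[0, 0, 0], [-0.5, 0, 0], 20]
    - [[0, 0, 0], [-0.9, 0, 0], 20]
    - [[0, 0, 0], [-1.3, 0, 0], 20]
    - [[0, 0, 0], [-1.7, 0, 0], 20]
    - [[0, 0, 0], [-2.1, 0, 0], 20]
    - [[0, 0, 0], [-2.45, 0, 0], 20]
    - [[0, 0, 0], [-2.7, 0, 0], 20]
    - [[0, 0, 0], [-2.8, 0, 0], 20]
    - [[0, 0, 0], [-2.8, 0, 0], 20]

```text
time: 27.15
tool_pos: [0.5138, -0.0707, 0.1233]
ee_rot: [-131.0, 90.0, -173.1]
force: [0.2, -0.1, -2.4]
gripper_width: 0.398
```

Run:
```python
from h import *
np.set_printoptions(precision=4,suppress=True)
s=get_state();p=s["tool_pos"];print(s["time"],p,s["force"],s["gripper_width"]*93,abs(s["dq"]).max())
S=get_image("scene");crop(S,230,180,200,150,4,"s18.png");cv2.imwrite("pics/s18f.png",S["color"])
```

```text
27.15 [ 0.5138 -0.0707  0.1233] [ 0.245  -0.055  -2.3564] 37.056453119904525 0.4576604650816523
```

View pics/s18f.png

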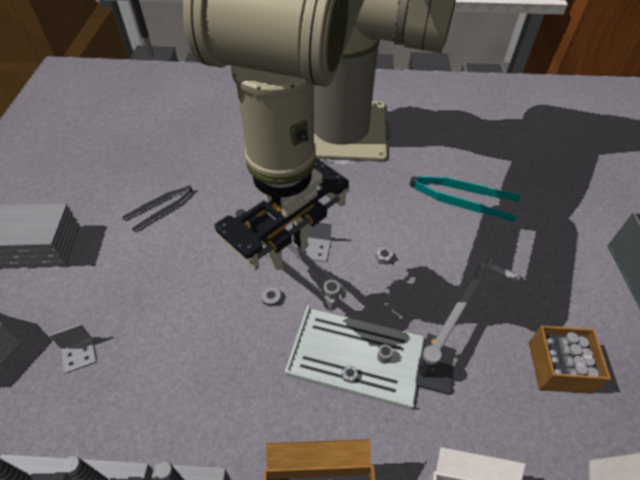

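View pics/s18.png

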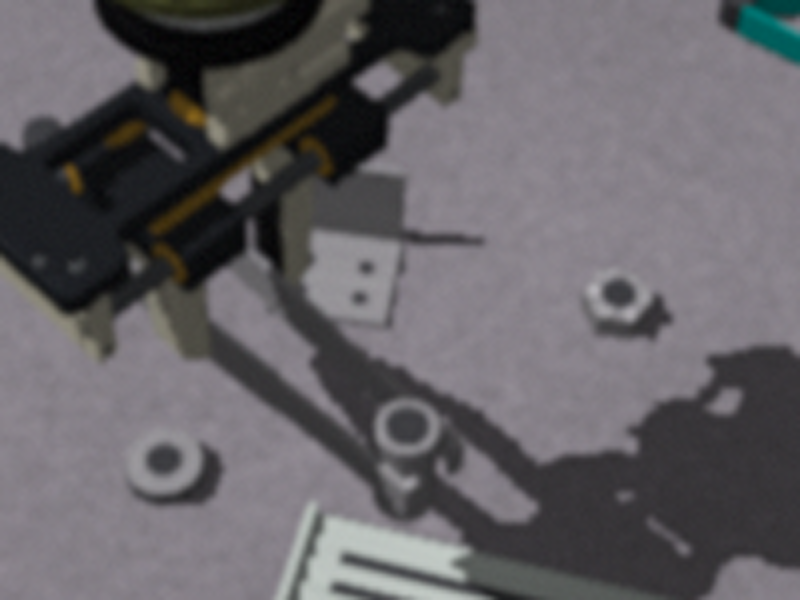

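Run:
```python
from h import *
S=get_image("scene")
for z in(.17,.18,.19): print(z,(proj(S,[[.574,.001,z]])-[230,180])*4)
s=get_state();print(s["gripper_width"]*93,s["tool_pos"]);close_job()
```

```text
0.17 [[410.50149585 431.51550732]]
0.18 [[411.24418554 416.31771821]]
0.19 [[412.00381355 400.77620755]]
36.8721868306183 [ 0.51349255 -0.07058549  0.1228688 ]
the job is handed in; nothing more can be done
```

The task is done and handed in at about 27 s, with the tall sleeve held up in the tongs 11–12 cm above the tray.

- **Hold-down bar:** I swung it to its end stop by its pin. Measured from two camera views, it rests at about 1.89–1.91 rad, which counts as seated in the detent.
- **Tongs and sleeve:** I picked up the larger grey tongs and closed the tips on the tall sleeve. The opening stayed at about 37 mm, which fits a 24 mm part between the tips, and the fingers never touched the sleeve. It stayed upright through the lift.
- **Lift height:** The arm's reading shows a 12 cm lift. One camera view puts the sleeve top nearer 17–17.5 cm above the table, which would be about 11–11.5 cm above where it stood.
- **Other hardware:** In the last picture the short sleeve, nuts, bracket and the other two tongs looked undisturbed.

**What disagreed:** The reported tool point read about 30 mm below where the fingertips actually were. Because of that, my first attempt to grip the pin closed in the air above it. I allowed for the offset from then on.

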